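Fit the snap ring on the gearbox shaft

ROBOT

A 7-joint arm with a two-finger parallel gripper is mounted at the origin on the work surface. World frame = base frame: x ahead of the robot, y to its left, z up, the work surface at z = 0. Lengths are in m, angles in rad, forces in N, time in s.
With the tool pointing down it reaches from about 0.425 to 0.875 m from the base axis. Payload 4.7 kg.
Tool frame: the origin (TCP) lies midway between the tips of the shut fingers; the grasp point (between the pads) lies 19 mm behind it; z points along the fingers, x is the direction in which the jaws open and shut, and the axes are right-handed (so a half turn about z gives the same grasp; the last joint's range is limited). The gripper opens to 87 mm and grips with 3 to 60 N. Pads are 19 mm wide; open, the fingers measure 117 mm over their backs; the gripper's body (75 mm by 190 mm) begins 51 mm behind the grasp point.
Start: joints at [-1.198, 0.321, -0.07, 1.45, 0.023, 1.371, -0.057], TCP at [0.228, 0.609, 0.223] pointing down, gripper open.
Joint ranges: [-2.86, 2.86], [-0.3, 2.09], [-1.38, 1.24], [0.06, 2.45], [-1.56, 4.7], [0.09, 2.05], [-2.69, 2.69]. Speed limits (rad/s): [2.57, 2.57, 3.14, 3.14, 3.14, 3.14, 3.14].

INTERFACE

Orientations are given as a rotation vector (axis times angle).
In Python, from bench import get_state, eyes, ticket gives the robot as it stands.
- The arm moves only by the tool carry_out, never from a script. Its argument "motion" is a list of rows, each a list of 2 entries, a list of its own where there are three numbers: the shift along the world's x, y, z in m, then the turn about the world's z in rad. A call has 1 to 20 rows; each row is the pose to reach, as a shift and turn from the pose commanded when the call began; what a row does not reach only later rows make up. A row lasts 1/10 s, in which the tool goes at most 50 mm and 8.59 degrees, less where a joint would pass 70% of its speed; a pose out of reach is approached as far as the arm can. A call with a gripper value outside its range is refused whole. "grip" is the gripper command: -1 is fully open, 1 is shut, values between are in proportion, set as the call begins (left out, the last holds). The fingers move at their own pace and stop on an object; "squeeze" is the grip in N (left out, the last holds). Time passes only in rows, so rows that repeat a pose let the fingers close. It gives the time, the measured TCP pose, the force and the opening at its end, in the units of the state.
- get_state(): the state, without advancing time (a new reading comes with each control period).
- eyes.get_image(name): name is "side" or "top"; returns a dict with "pixels" (480x640x3 uint8, blue, green, red), "mtx" (3x3 intrinsics, pixels), "dist_coeffs" ([k1, k2, p1, p2, k3] as OpenCV has them; the pictures are not rectified), "extrinsics" (4x4, takes a point from camera to world coordinates). Camera axes: x right, y down, z forward; pixel columns grow to the right and rows downward; lengths in m; the calibration is good to about 2 mm. A picture is of the moment at which its call begins. There is no depth.
- ticket.close_job(): hands the job in, once; it reports no verdict.
The state is a dict: "time": time; "joint_positions": joint angles; "qd": joint speeds; "joint_torque": joint torques, N m; "position": TCP position; "tool_rot": TCP orientation; "ft_force": force on the tool from outside, world axes, zero at the start; "torque": the same for the moment, N m; "grip_width": opening from 0.0 (shut) to 1.0 (fully open).
Only numpy, scipy, OpenCV 4.12 (cv2) and the standard library are available. Lean on these libraries where they do the work, as an engineer would, in place of code of your own. Each camera call takes 0.05 s, during which the arm holds its last target. There are 200 camera calls.

TASK

Take the snap-ring pliers from their stand, put the two tips into the ring's eyes and spread the ring, bring it down over the shaft on the gearbox and push the sprung plate gently down with it until it lies level with the groove, then let it close fully into the groove so that it holds the plate down. Put the pliers back upright in their stand and leave the other things on the bench alone.

Things in the scene. Friction and masses are not known exactly. Their poses are not given: they have to be found in the camera images.
- housing: Grey round gearbox end, fixed, 130 mm in diameter, top face 45 mm above the bench; origin on the bench on the shaft's axis, z up. The ring must never bear on it, its shaft or its plate with more than 35 N (knocks count: go slowly). The ring closed in the groove has its middle 64 to 68 mm above the bench plus the float of the shaft (see shaft_axis).
- shaft_axis (a point): Point of the gearbox on the axis of its upright steel shaft, 84 mm above the bench: the top of the shaft at its lowest. Shaft 40 mm in diameter, 3 mm chamfer at the top. It floats: in each start it stands still, an unmeasured 0 to 10 mm higher than this, and groove and plate go up with it. It does not yield to pushing.
- groove_lowest (a point): Point of the gearbox on the axis, 66 mm above the bench: mid-height of the shaft's groove at the lowest float (0 to 10 mm higher in fact). Groove 8 mm high, 3 mm deep (33.6 mm in diameter). The 5 mm thick ring enters it once the plate is pressed down 4 mm or more: press to the plate's stop, with 8 to 14 N, and keep pushing while the ring closes.
- housing_top (a point): Point of the gearbox on the axis, in its top face (45 mm). Above it an aluminium plate round the shaft, 88 mm in diameter, 6 mm thick, is pushed up by a spring and covers the groove: its top rests 69 mm above the bench plus the shaft's float, and goes down 6.3 mm to a hard stop. Spring 3 N at first, 6 N at the stop.
- ring_center (a point): Oiled dark steel snap ring, 5 mm thick, 46 g, lying flat on the tray round a post; centre of the closed ring, half-way up. x points to the eyes, z up. 20 mm link at x -27 mm, two sprung arms pivoting there at y +-6, band radius 29, four inner lugs to radius 17.2 mm. Spread fully, the lugs clear a 44 mm circle centred 1 mm from this point towards the eyes, at any turn round the shaft.
- ring_left_eye (a point): Point in the eye on the ring's +y side, half-way up; at (35, 9.5) mm from the ring's centre when closed, about (32.5, 23.4) mm fully spread. The eye is a through hole, x 30 to 40 mm, y 4.5 to 17 mm when closed; its outer (+y) wall is undercut 2 mm from below, so that the slanted tips hook under it when they spread. Each eye pulls inwards with 4 N closed to 9 N spread.
- ring_right_eye (a point): Centre of the like eye on the -y side, at (35, -9.5) mm when closed
- ring_left (a joint): spread of the ring: angle in rad by which each arm has swung out (both together). 0 closed, 0.21 to 0.23 fully spread by the pliers, below 0.05 in the groove; below about 0.12 it clamps the shaft if it is not level with the groove, and then bears on it with more than the allowed 35 N
- pliers_grip (a point): Snap-ring pliers, 220 g, upright in the stand; point mid-way between the two black handles, half-way up, 88 mm above the tip ends. z up, y along the line through handles and tips. Handles: upright flat plates 18 mm wide, 48 mm high, 62 mm over their outer faces: grasp there from above. A light hold at 58 to 60 mm carries the pliers with the tips in (spring 9 N per handle).
- pliers_tips (a point): Mid-way between the tip ends. Pins 4 mm thick, 4.5 mm long, at y +-9.5 mm, slanting outwards to 4 mm off at the end, under 18 x 13 mm shoulders that sit on the eyes and push; pins stay above the ring's underside. Squeezing the handles to 25 mm drives each tip out 18.5 mm to a stop (12 N of spring per handle, plus the ring's pull). Guide block 40 x 44 mm, 40 to 52 mm up.
- stand: Fixed green stand for the pliers; origin on the bench under its centre. Two walls along y, 46 mm high, with a gap of 28 mm between them (x +-14 mm) that is 68 mm long. The 18 mm wide legs of the pliers hang in the gap, y along y (either way round), and the guide block rests on the walls, the tip ends then 6 mm above the bench.
- tray: Fixed grey parts tray, 150 x 96 x 8 mm; origin on the bench under its centre. The ring lies on its 8 mm high top face round a post, 26 mm in diameter and 9 mm high, at (-20, 0) mm, eyes towards -x; a small bearing (32 mm in diameter, 12 mm high) lies on it at about (55, 0) mm.
- gear: bystander: steel gear, 76 mm, lying flat
- spanner: bystander: steel spanner, 200 mm
- driver: bystander: screwdriver, 200 mm
- oilcan: bystander: steel can, 56 mm in diameter, 130 mm high
- bush: bystander: brass bush, 44 mm in diameter, 30 mm high
- pin: bystander: steel dowel lying down, 18 x 70 mm
- bearing: bystander: small bearing on the tray
Mind the look-alikes: they are no part of the job. What is shaped like the part that bears pliers_grip but orange or red is not meant.

How it is judged:
By the outcome, as a careful person would: the job done as asked, in the order asked, and still so for the second after the job is handed in, with the robot touching nothing.
It also fails if it takes over 72 s, if anything falls off the work surface, if the arm or the gripper's body presses on something with over 40 N, if the wrist force passes 120 N, or if a joint passes its speed limit or range.

## Working session

There is one attempt and no reset: what is moved stays moved. The work goes in short steps, Python scripts to look and compute and a tool call to move; the robot and the scene stay as the last step left them, time stands still between calls to the robot, and variables do not carry over. Pictures are saved under pics/ and viewed, about 8 in all and at most 12, crops included, and the job is handed in when it is done.

Besides the shell and the picture viewer there is one more tool, called after "Call:" by a JSON object that holds its "method" and its "body", one argument or row to a line. carry_out: Moves the arm, as the interface text tells. Its arguments: {"type":"object","properties":{"motion":{"type":"array","items":{"type":"array"}},"grip":{"type":"number"},"squeeze":{"type":"number"}},"required":["motion"]}

```bash
mkdir -p pics; cat > h.py <<'E'
import numpy as np, cv2
from bench import get_state, eyes, ticket
def shot(name,fn):
    d=eyes.get_image(name); cv2.imwrite('pics/'+fn+'.png',d['pixels']); np.savez('pics/'+fn+'.npz',mtx=d['mtx'],dist=d['dist_coeffs'],ext=d['extrinsics']); return d
def ray(fn,uv,z):
    d=np.load('pics/'+fn+'.npz'); p=cv2.undistortPoints(np.array(uv,float).reshape(-1,1,2),d['mtx'],d['dist']).reshape(-1,2)
    E=d['ext']; v=np.c_[p,np.ones(len(p))]@E[:3,:3].T; o=E[:3,3]
    return o+v*((np.broadcast_to(z,len(p))-o[2])/v[:,2])[:,None]
def proj(fn,P):
    d=np.load('pics/'+fn+'.npz'); W=np.linalg.inv(d['ext']); r=cv2.Rodrigues(W[:3,:3])[0]
    return cv2.projectPoints(np.array(P,float).reshape(-1,1,3),r,W[:3,3],d['mtx'],np.array(d['dist'],float))[0].reshape(-1,2)
def crop(fn,x,y,w,h,s,out):
    im=cv2.imread('pics/'+fn+'.png')[y:y+h,x:x+w]; cv2.imwrite('pics/'+out+'.png',cv2.resize(im,None,fx=s,fy=s,interpolation=cv2.INTER_CUBIC))
E
python3 - <<'E'
from h import *
for n in('top','side'):
    d=shot(n,n+'0'); print(n,np.round(d['extrinsics'],3).tolist(),np.round(d['mtx'],1).tolist())
s=get_state(); print({k:np.round(v,3).tolist() for k,v in s.items()})
E
```

```text
top [[-0.008, -0.974, 0.227, 0.203], [-1.0, 0.009, 0.005, 0.026], [-0.007, -0.227, -0.974, 1.352], [0.0, 0.0, 0.0, 1.0]] [[524.0, 0.0, 317.4], [0.0, 524.0, 242.4], [0.0, 0.0, 1.0]]
side [[0.771, -0.493, 0.403, -0.003], [-0.637, -0.595, 0.49, -0.603], [-0.002, -0.634, -0.773, 1.074], [0.0, 0.0, 0.0, 1.0]] [[510.7, 0.0, 312.2], [0.0, 510.7, 246.5], [0.0, 0.0, 1.0]]
{'time': 0.1, 'joint_positions': [-1.198, 0.322, -0.07, 1.452, 0.023, 1.371, -0.057], 'qd': [0.001, -0.002, -0.0, -0.002, -0.0, 0.001, -0.002], 'joint_torque': [-0.0, -49.257, -0.406, -31.34, -0.064, 0.039, 0.0], 'position': [0.228, 0.608, 0.222], 'tool_rot': [2.581, 1.789, -0.002], 'ft_force': [1.621, -0.002, 0.312], 'torque': [0.019, 0.006, -0.021], 'grip_width': 0.999}
```

View pics/top0.png

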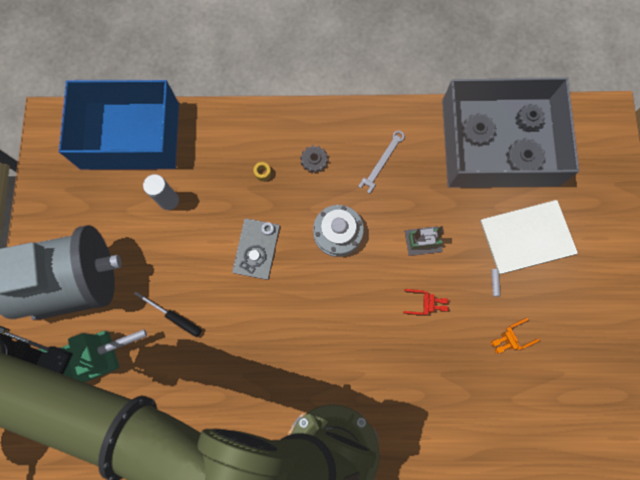

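View pics/side0.png

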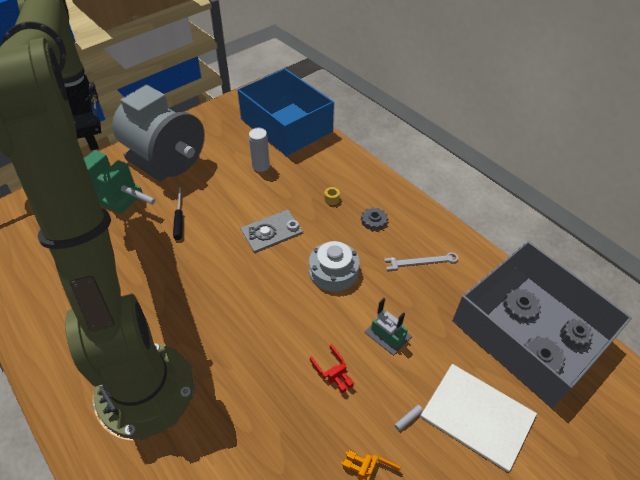

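Top view: the black-handled pliers stand in the green stand at (425,240), with the tray and ring at (255,250) and the housing at (340,230). Look-alikes are the red pliers (428,302) and the orange pliers (515,338), both lying down, so I choose the pair in the stand. In the side view they are at (390,325).

```bash
python3 - <<'E'
from h import *
a=[('top0',228,210,66,75),('top0',305,198,70,75),('top0',395,215,66,50),('side0',235,200,75,56),('side0',300,230,70,66),('side0',355,285,66,70)]
T=[]
for f,x,y,w,h in a:
    im=cv2.imread(f'pics/{f}.png')[y:y+300//4,x:x+264//4+0]
    T.append(cv2.resize(im,None,fx=4,fy=4,interpolation=cv2.INTER_CUBIC))
cv2.imwrite('pics/m0.png',np.vstack([np.hstack(T[:3]),np.hstack(T[3:])]))
E
```

```text
(no output)
```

View pics/m0.png

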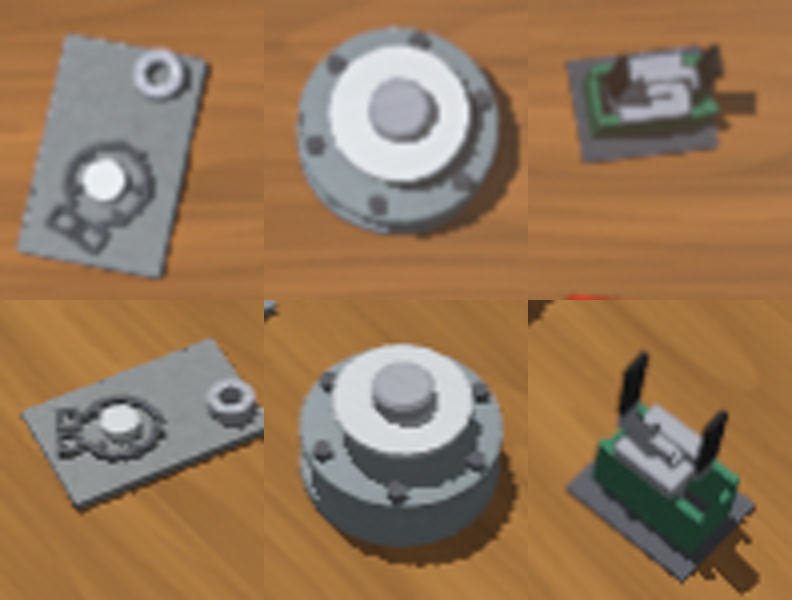

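Tray tile: ring with eyes at tile (80,225), bearing (160,75). Housing tile: shaft top at tile (402,108). Stand tile: black handles at tile (622,75) and (710,65), and the side view confirms black handles upright, so these are the right pliers.

```bash
python3 - <<'E'
from h import *
from scipy.optimize import least_squares
O={'topT':(228,210,0,0),'topH':(305,198,264,0),'topS':(395,215,528,0),'sideT':(235,200,0,300),'sideH':(300,230,264,300),'sideS':(355,285,528,300)}
def px(k,pts):
    o=O[k]; return (np.array(pts,float)-[o[2],o[3]]+.5)/4-.5+[o[0],o[1]]
# tray corners z=8mm
c=ray('top0',px('topT',[(68,36),(210,62),(163,278),(18,250)]),.008); print('tray top',c[:,:2].round(4).tolist(),c.mean(0).round(4), np.linalg.norm(np.diff(c,axis=0),axis=1))
c2=ray('side0',px('sideT',[(22,412),(210,340),(81,502)]),.008); print('side corners',c2[:,:2].round(4).tolist())
def tri(p1,p2,f1='top0',f2='side0'):
    r=least_squares(lambda X:np.r_[proj(f1,X)[0]-p1,proj(f2,X)[0]-p2],[.6,0,.05]); return r.x.round(4),r.fun.round(2)
for n,k in (('top','H'),('side','H')): pass
def blob(f,seed,tol):
    im=cv2.imread(f'pics/{f}.png'); m=np.zeros((482,642),np.uint8)
    cv2.floodFill(im,m,tuple(int(v) for v in seed),0,(tol,)*3,(tol,)*3,4|(255<<8)|cv2.FLOODFILL_MASK_ONLY|cv2.FLOODFILL_FIXED_RANGE)
    cs=max(cv2.findContours(m[1:-1,1:-1],cv2.RETR_EXTERNAL,cv2.CHAIN_APPROX_NONE)[0],key=cv2.contourArea)
    h=cv2.convexHull(cs); e=cv2.fitEllipse(cs); return np.array(e[0]),np.round(e[1],1)
for nm,a,b in (('plate',[(365,150)],[(360,420)]),('shaft',[(402,108)],[(403,378)])):
    A=blob('top0',px('topH',a)[0].round(),25);B=blob('side0',px('sideH',b)[0].round(),25);print(nm,A,B,tri(A[0],B[0]))
A=blob('top0',px('topT',[(104,180)])[0].round(),40);B=blob('side0',px('sideT',[(122,417)])[0].round(),40);print('post',A,B,tri(A[0],B[0]))
print('post z17',ray('top0',[A[0]],.017),ray('side0',[B[0]],.017))
print('eyes top',ray('top0',px('topT',[(66,218),(94,238)]),.013)[:,:2])
# handles tops: pliers: handle top z = 6+88+24 =118mm
print('handles tri', tri(px('topS',[(626,50)])[0],px('sideS',[(641,357)])[0]),tri(px('topS',[(711,52)])[0],px('sideS',[(716,416)])[0]))
print('hand z.118 top',ray('top0',px('topS',[(624,52),(711,50)]),.118),'side',ray('side0',px('sideS',[(641,357),(716,416)]),.118))
print('stand base',ray('top0',px('topS',[(567,62),(583,163),(720,148),(710,48)]),.0)[:,:2])
E
```

```text
tray top [[0.5837, 0.2266], [0.5649, 0.132], [0.4204, 0.1612], [0.4397, 0.2557]] [0.5022 0.1939 0.008 ] [0.0965156  0.14747374 0.09642565]
side corners [[0.4408, 0.2537], [0.5842, 0.2244], [0.4257, 0.1614]]
plate (array([338.16357422, 225.91467285]), array([32.1, 33.3])) (array([334.16055298, 254.41184998]), array([25.8, 33.8])) (array([ 0.5462, -0.0203,  0.0682]), array([ 0.16, -0.37, -0.37,  0.14]))
shaft (array([337.89230347, 223.89527893]), array([12.9, 14.9])) (array([334.29153442, 250.21218872]), array([ 9.9, 15.2])) (array([ 0.5473, -0.0191,  0.0832]), array([ 0.13, -0.3 , -0.3 ,  0.12]))
post (array([253.46957397, 254.55397034]), array([9. , 9.2])) (array([264.47174072, 229.24227905]), array([5.9, 9. ])) (array([0.4851, 0.1998, 0.0156]), array([ 0.14, -0.35, -0.38,  0.13]))
post z17 [[0.48389557 0.19996711 0.017     ]] [[0.48557542 0.1984744  0.017     ]]
eyes top [[0.45955305 0.22425754]
 [0.44619135 0.20578262]]
handles tri (array([ 0.5253, -0.2139,  0.1138]), array([-0.49,  1.11,  1.05, -0.41])) (array([ 0.5272, -0.2672,  0.1129]), array([ 0.11, -0.25, -0.24,  0.09]))
hand z.118 top [[ 0.52574023 -0.2131911   0.118     ]
 [ 0.52646577 -0.26578407  0.118     ]] side [[ 0.52040268 -0.21494407  0.118     ]
 [ 0.52493189 -0.2691883   0.118     ]]
stand base [[ 0.55010408 -0.19796557]
 [ 0.48152334 -0.2053382 ]
 [ 0.4907864  -0.29550644]
 [ 0.55876703 -0.29309078]]
```

```bash
python3 - <<'E'
from h import *
T=[]
for f,x,y in [('top0',234,238),('top0',402,220),('side0',242,215),('side0',366,292)]:
    w,h=(40,30) if y!=292 and x!=402 else (50,38) 
    im=cv2.imread(f'pics/{f}.png')[y:y+h,x:x+w]; T.append(cv2.resize(im,(400,300),interpolation=cv2.INTER_LANCZOS4))
cv2.imwrite('pics/m1.png',np.vstack([np.hstack(T[:2]),np.hstack(T[2:])]))
E
```

```text
(no output)
```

View pics/m1.png

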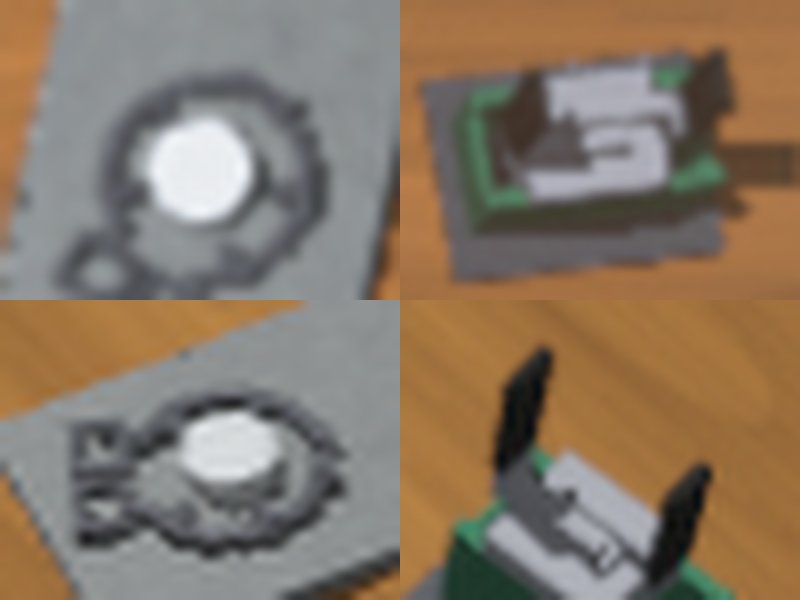

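Ring tile: outer circle centre about (215,180) at 10x, eyes at lower left about (100,268) and (150,290). The ring sits off-centre from the post. Stand tile: slate base plate, black handle tops at (528,90) and (712,75). I'll fit the ring model to both images.

```bash
cat > fit.py <<'E'
from h import *
from scipy.optimize import minimize
g=np.stack(np.meshgrid(np.arange(-36,52,1.),np.arange(-36,37,1.)),-1).reshape(-1,2)
r=np.hypot(*g.T); x,y=g.T; ay=abs(y)
hole=(x>30.5)&(x<39.5)&(ay>5)&(ay<16.5)
fr=(x>27)&(x<43)&(ay>1.5)&(ay<20)&~((x>30)&(x<40)&(ay>4.5)&(ay<17))
band=(abs(r-29)<2)&~((x>20)&(ay<20))
dark=fr|band; lug=(r<26)&(r>16.5)
light=hole|((r>33)&(r<36)&(x<20))|((x>45)&(x<48)&(ay<20))
def fit(fn,x0,z=.013):
    im=cv2.cvtColor(cv2.imread(f'pics/{fn}.png'),cv2.COLOR_BGR2GRAY).astype(np.float32)
    def val(p,m):
        c,s=np.cos(p[2]),np.sin(p[2]); q=g[m]/1000; P=np.c_[p[0]+c*q[:,0]-s*q[:,1],p[1]+s*q[:,0]+c*q[:,1],np.full(len(q),z)]
        uv=proj(fn,P).astype(np.float32); return cv2.remap(im,uv[:,:1],uv[:,1:],cv2.INTER_LINEAR).mean()
    f=lambda v:(lambda p:val(p,dark)-val(p,light))([v[0]/1e3,v[1]/1e3,v[2]/100])
    best=min((minimize(f,[x0[0]*1e3+dx,x0[1]*1e3+dy,x0[2]*100+a],method='Nelder-Mead',options=dict(initial_simplex=None)) for dx in(-3,3) for dy in(-3,3) for a in(-15,0,15)),key=lambda r:r.fun)
    return best.x.round(2),round(best.fun,1)
if __name__=='__main__':
    for f in('top0','side0'): print(f,fit(f,[.482,.197,2.75]))
    # ring outline centre check & stand
    o=np.array([402,220]); t=lambda pts,o:(np.array(pts,float)+.5)/8-.5+o
    print('handles top z.118',ray('top0',t([(528,90-0),(712,72)],o)-[50,0],.118)[:,:2].round(4).tolist())
    print('base',ray('top0',t([(420,80),(455,280),(725,252),(698,55)],o)-[50,0],.004)[:,:2].round(4).tolist())
    print('wall', ray('top0',t([(462,98),(480,205),(725,182),(715,85)],o)-[50,0],.046)[:,:2].round(4).tolist())
    print('post from tray',)
E
python3 fit.py
```

```text
top0 (array([481.1 , 197.52, 257.46]), np.float64(-35.2))
side0 (array([482.2 , 194.35, 258.38]), np.float64(-45.3))
handles top z.118 [[0.5178, -0.2102], [0.5229, -0.266]]
base [[0.5506, -0.1965], [0.4829, -0.2049], [0.4915, -0.2935], [0.5583, -0.2887]]
wall [[0.5337, -0.2028], [0.4985, -0.2068], [0.5053, -0.285], [0.5372, -0.2837]]
post from tray
```

Ring fit: both views agree on about (0.4815, 0.196), x axis at 148°. Stand centre about (0.520,-0.245), with y along 95°. Moving above the stand.

Call:
{"method": "carry_out", "body": {
  "motion": [
    [[0.27,-0.308,0.0],0.445],
    [[0.27,-0.308,0.0],0.445],
    [[0.27,-0.308,0.0],0.445],
    [[0.27,-0.308,0.0],0.445],
    [[0.27,-0.308,0.0],0.445],
    [[0.27,-0.308,0.0],0.445],
    [[0.27,-0.308,0.0],0.445],
    [[0.27,-0.308,0.0],0.445],
    [[0.29,-0.85,0.0],0.445],
    [[0.29,-0.85,0.0],0.445],
    [[0.29,-0.85,0.0],0.445],
    [[0.29,-0.85,0.0],0.445],
    [[0.29,-0.85,0.0],0.445],
    [[0.29,-0.85,0.0],0.445],
    [[0.29,-0.85,0.0],0.445],
    [[0.29,-0.85,0.0],0.445],
    [[0.29,-0.85,0.0],0.445],
    [[0.29,-0.85,0.0],0.445],
    [[0.29,-0.85,0.0],0.445],
    [[0.29,-0.85,0.0],0.445]
  ],
  "grip": -1
}}

```text
time: 2.1
position: [0.5158, -0.2499, 0.2225]
tool_rot: [2.135, 2.301, -0.007]
ft_force: [-0.8, -1.3, 0.3]
grip_width: 1.003
```

Call:
{"method": "carry_out", "body": {
  "motion": [
    [[0.002,0.0,-0.06],0.01],
    [[0.002,0.0,-0.08],0.01],
    [[0.002,0.0,-0.08],0.01],
    [[0.002,0.0,-0.08],0.01]
  ]
}}

```text
time: 2.5
position: [0.5202, -0.241, 0.1428]
tool_rot: [-2.111, -2.326, 0.001]
ft_force: [0.4, 1.2, 1.5]
grip_width: 1.007
```

```bash
python3 - <<'E'
from h import *
for n in('top','side'): shot(n,n+'1')
s=get_state(); print(s['position'],s['time'])
t=s['position']
T=[]
for f,x,y in [('top1',380,190),('side1',340,240)]:
    im=cv2.imread(f'pics/{f}.png')[y:y+110,x:x+80]; T.append(cv2.resize(im,None,fx=5,fy=5,interpolation=cv2.INTER_CUBIC))
cv2.imwrite('pics/m2.png',np.hstack(T))
print(proj('top1',[t]),proj('side1',[t]))
E
```

```text
[ 0.52159493 -0.24171588  0.14466434] 2.6
[[432.80306616 226.33593327]] [[393.18370546 299.69467262]]
```

View pics/m2.png

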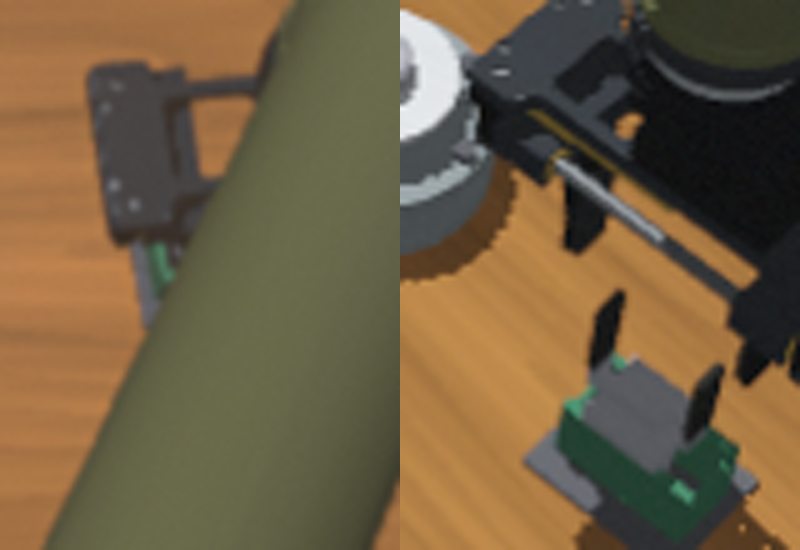

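Fingers straddle the handles in the side view: finger tips at tile (575,245) and (745,380), handles centred at about (607,330) and (703,402). Checking the offset numerically.

```bash
python3 - <<'E'
from h import *
f=lambda p:(np.array(p,float)-[400,0]+.5)/5-.5+[340,240]
print(ray('side1',f([(607,330),(703,402)]),.094).round(4).tolist(), ray('side1',f([(622,292),(718,367)]),.118).round(4).tolist(), ray('side1',f([(578,245),(745,378)]),.1435).round(4).tolist())
E
```

```text
[[0.5174, -0.2156, 0.094], [0.5238, -0.2705, 0.094]] [[0.524, -0.2149, 0.118], [0.5288, -0.2703, 0.118]] [[0.5125, -0.1949, 0.1435], [0.5195, -0.2905, 0.1435]]
```

Call:
{"method": "carry_out", "body": {
  "motion": [
    [[0.001,-0.0005,-0.02],0],
    [[0.001,-0.0005,-0.04],0],
    [[0.001,-0.0005,-0.055],0],
    [[0.001,-0.0005,-0.064],0],
    [[0.001,-0.0005,-0.0675],0],
    [[0.001,-0.0005,-0.0675],0]
  ]
}}

```text
time: 3.2
position: [0.5215, -0.2419, 0.0753]
tool_rot: [2.112, 2.326, 0.0]
ft_force: [0.3, -0.2, -0.1]
grip_width: 0.998
```

Call:
{"method": "carry_out", "body": {
  "motion": [
    [[0,0,0],0],
    [[0,0,0],0],
    [[0,0,0],0],
    [[0,0,0],0],
    [[0,0,0],0],
    [[0,0,0],0]
  ],
  "grip": -0.356,
  "squeeze": 30
}}

```text
time: 3.8
position: [0.5215, -0.2422, 0.0754]
tool_rot: [2.112, 2.325, 0.0]
ft_force: [-0.1, 0.5, 1.3]
grip_width: 0.684
```

Grip is at 59.5 mm. Lifting and carrying to above the ring's eyes.

Call:
{"method": "carry_out", "body": {
  "motion": [
    [[0,0,0.01],0],
    [[0,0,0.03],0],
    [[0,0,0.06],0],
    [[0,0,0.09],0],
    [[-0.005,0.03,0.115],-0.1],
    [[-0.012,0.07,0.12],-0.2],
    [[-0.02,0.115,0.12],-0.3],
    [[-0.028,0.16,0.12],-0.4],
    [[-0.035,0.205,0.12],-0.5],
    [[-0.043,0.25,0.12],-0.6],
    [[-0.05,0.295,0.12],-0.658],
    [[-0.055,0.34,0.12],-0.658],
    [[-0.06,0.38,0.12],-0.658],
    [[-0.065,0.415,0.11],-0.658],
    [[-0.068,0.44,0.09],-0.658],
    [[-0.07,0.454,0.07],-0.658],
    [[-0.07,0.4565,0.05],-0.658],
    [[-0.07,0.4565,0.04],-0.658],
    [[-0.07,0.4565,0.035],-0.658],
    [[-0.07,0.4565,0.035],-0.658]
  ]
}}

```text
time: 5.8
position: [0.4513, 0.2138, 0.11]
tool_rot: [2.751, 1.517, -0.001]
ft_force: [0.2, 0.5, -1.6]
grip_width: 0.683
```

```bash
python3 - <<'E'
from h import *
for n in('top','side'): shot(n,n+'2')
s=get_state(); print(s['position'],s['time'],s['grip_width'],s['ft_force'])
t=s['position']
p=proj('side2',[t-[0,0,.069]])[0]; q=proj('top2',[t-[0,0,.069]])[0]; print(p,q)
T=[]
for f,c in [('top2',q),('side2',p)]:
    x,y=int(c[0])-25,int(c[1])-45
    if f=='side2': x,y=int(c[0])-20,int(c[1])-35
    print(f,x,y)
    im=cv2.imread(f'pics/{f}.png')[y:y+75,x:x+50]; T.append(cv2.resize(im,None,fx=8,fy=8,interpolation=cv2.INTER_CUBIC))
cv2.imwrite('pics/m3.png',np.hstack(T))
E
```

```text
[0.45198555 0.21436295 0.11098445] 5.9 0.6843762611135199 [ 0.56363663 -0.3423771  -2.32901275]
[250.33570229 225.7164607 ] [246.30757926 264.88471521]
top2 221 219
side2 230 190
```

View pics/m3.png

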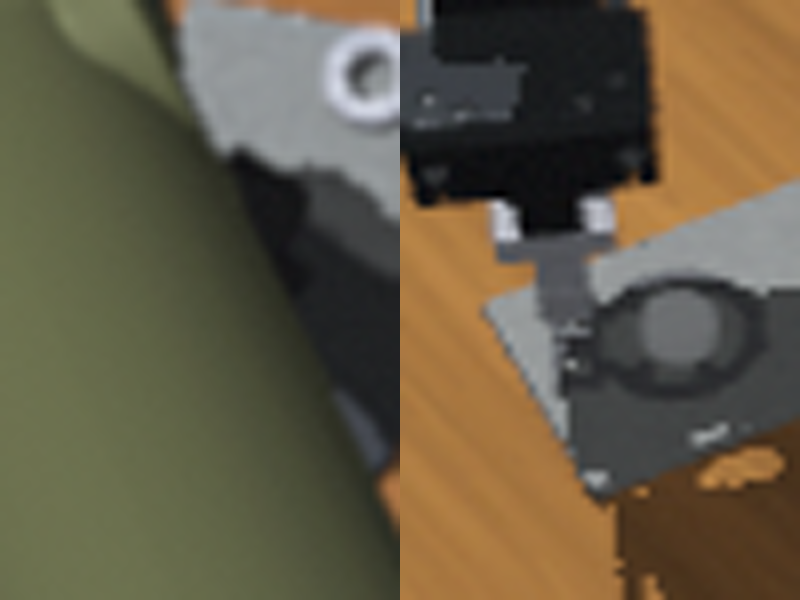

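Side view looks almost along the pliers' y axis: leg centre at tile column 567, as predicted from the TCP, and the eyes are right below at about (575,370). Next is an overlay with predicted block, legs and ring to check the depth direction too.

```bash
python3 - <<'E'
from h import *
ts=[]
for i in range(6): shot('side','side2'); s=get_state(); ts.append(np.r_[s['position'],s['tool_rot']])
t=np.mean(ts,0); print(t.round(4), np.std(ts,0).round(4)); a=2*np.arctan2(t[4],t[3]); print('ang',np.degrees(a))
t=t[:3]
S=12;x0,y0=234,200
im=cv2.resize(cv2.imread('pics/side2.png')[y0:y0+48,x0:x0+64],None,fx=S,fy=S,interpolation=cv2.INTER_CUBIC)
X=np.array([np.sin(a),-np.cos(a),0]);Y=np.array([np.cos(a),np.sin(a),0]);Z=np.array([0,0,1.]);tip=t-.069*Z
def line(P,c):
    q=((proj('side2',P)-[x0,y0]+.5)*S-.5).round().astype(int); cv2.polylines(im,[q],False,c,1,cv2.LINE_AA)
w=lambda x,y,z:tip+(x*X+y*Y)/1e3+z/1e3*Z
for z in(40,52): line([w(-20,-22,z),w(20,-22,z),w(20,22,z),w(-20,22,z),w(-20,-22,z)],(0,255,255))
for x in(-20,20): line([w(x,-22,40),w(x,-22,52)],(0,255,255))
for sy in(-1,1): line([w(-9,sy*10.7-6.5,4.5),w(9,sy*10.7-6.5,4.5),w(9,sy*10.7+6.5,4.5),w(-9,sy*10.7+6.5,4.5),w(-9,sy*10.7-6.5,4.5)],(0,0,255))
c=np.array([.4822,.1944,.013]);th=2.58;x=np.array([np.cos(th),np.sin(th),0]);y=np.array([-np.sin(th),np.cos(th),0])
line([c+.029*(np.cos(k)*x+np.sin(k)*y) for k in np.linspace(.6,5.7,60)],(0,255,0))
for sy in(-1,1): line([c+(u*x+v*sy*y)/1e3 for u,v in((30,4.5),(40,4.5),(40,17),(30,17),(30,4.5))],(0,255,0))
cv2.imwrite('pics/m4.png',im)
E
```

```text
[ 4.5190e-01  2.1470e-01  1.1090e-01 -2.7505e+00 -1.5178e+00 -2.5000e-03] [0.0002 0.0001 0.0002 0.0002 0.0004 0.0006]
ang -302.2166961288097
```

View pics/m4.png

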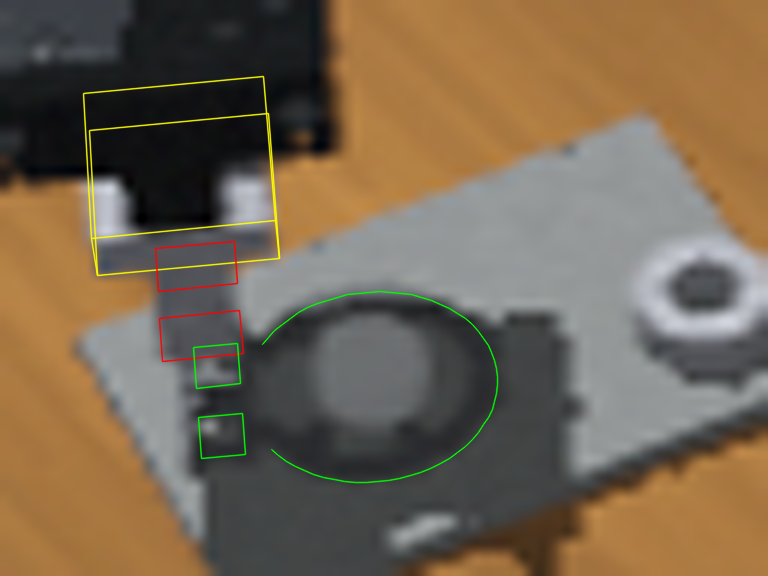

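The overlay agrees: the block and legs lie within about 0.5 px of prediction, and the eyes lie about 1.7 mm to the right of the pins. Correcting, then descending gently.

Call:
{"method": "carry_out", "body": {
  "motion": [
    [[0.0013,-0.0011,0],0],
    [[0.0013,-0.0011,-0.01],0],
    [[0.0013,-0.0011,-0.018],0],
    [[0.0013,-0.0011,-0.024],0],
    [[0.0013,-0.0011,-0.027],0],
    [[0.0013,-0.0011,-0.028],0],
    [[0.0013,-0.0011,-0.029],0],
    [[0.0013,-0.0011,-0.03],0],
    [[0.0013,-0.0011,-0.0305],0],
    [[0.0013,-0.0011,-0.031],0],
    [[0.0013,-0.0011,-0.031],0]
  ],
  "grip": -0.375
}}

```text
time: 7.3
position: [0.4525, 0.2135, 0.0791]
tool_rot: [2.75, 1.519, 0.0]
ft_force: [-0.4, 0.2, -2.7]
grip_width: 0.693
```

No contact force with the tips 3 mm below the ring's top, so the pins are in the eyes. Down to the shoulders.

Call:
{"method": "carry_out", "body": {
  "motion": [
    [[0,0,-0.0005],0],
    [[0,0,-0.001],0],
    [[0,0,-0.0015],0],
    [[0,0,-0.0015],0]
  ]
}}

```text
time: 7.7
position: [0.4529, 0.2137, 0.078]
tool_rot: [-2.75, -1.519, -0.002]
ft_force: [0.4, 1.0, 2.1]
grip_width: 0.691
```

```bash
python3 - <<'E'
from h import *
F=[]
for i in range(6): shot('side','side3'); s=get_state(); F.append(np.r_[s['position'],s['ft_force']])
print(np.mean(F,0).round(4),np.std(F,0).round(3)); crop('side3',225,205,60,45,12,'m5')
E
```

```text
[ 0.4529  0.2137  0.078   0.1212 -0.0469  2.1005] [0.    0.    0.    0.738 0.525 0.757]
```

View pics/m5.png

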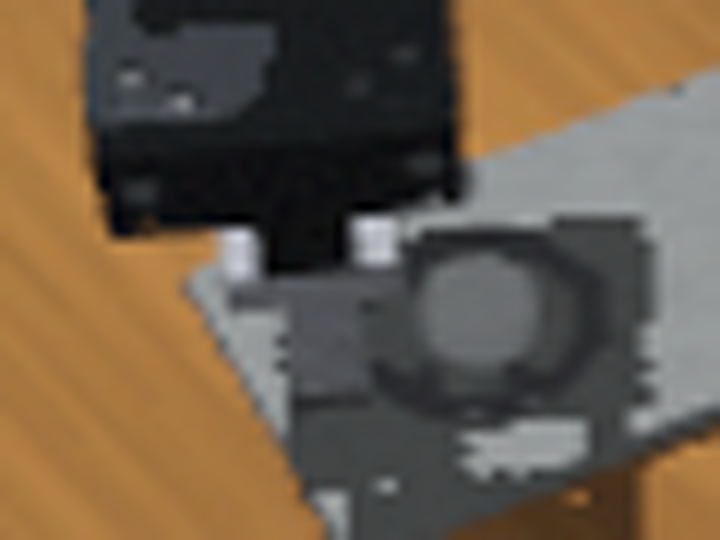

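The shoulders rest on the eyes: force is up by 4.6 N at TCP z 0.078, as expected, and the near shoulder sits over the eye at (330,385). Now spreading.

Call:
{"method": "carry_out", "body": {
  "motion": [
    [[0,0,0.0005],0],
    [[0,0,0.0005],0],
    [[0,0,0.0005],0],
    [[0,0,0.0005],0],
    [[0,0,0.0005],0],
    [[0,0,0.0005],0],
    [[0,0,0.0005],0],
    [[0,0,0.0005],0]
  ],
  "grip": 0.1,
  "squeeze": 45
}}

```text
time: 8.8
position: [0.4526, 0.2134, 0.0781]
tool_rot: [2.75, 1.519, -0.0]
ft_force: [-0.1, -0.1, 1.6]
grip_width: 0.453
```

Call:
{"method": "carry_out", "body": {
  "motion": [
    [[0,0,0],0],
    [[0,0,0],0],
    [[0,0,0],0],
    [[0,0,0],0],
    [[0,0,0],0],
    [[0,0,0],0],
    [[0,0,0],0],
    [[0,0,0],0]
  ],
  "grip": 0.47
}}

```text
time: 9.6
position: [0.4525, 0.2136, 0.0782]
tool_rot: [-2.75, -1.519, -0.0]
ft_force: [-0.3, -1.4, 2.5]
grip_width: 0.277
```

Call:
{"method": "carry_out", "body": {
  "motion": [
    [[0,0,0.005],0],
    [[0,0,0.01],0],
    [[0,0,0.02],0],
    [[0,0,0.03],0],
    [[0,0,0.04],0],
    [[0,0,0.04],0]
  ]
}}

```text
time: 10.2
position: [0.4539, 0.2142, 0.1202]
tool_rot: [-2.75, -1.518, -0.006]
ft_force: [0.5, -0.1, -1.9]
grip_width: 0.272
```

```bash
python3 - <<'E'
from h import *
F=[]
for i in range(6): shot('side','side4'); s=get_state(); F.append(np.r_[s['position'],s['ft_force'],s['grip_width']*87])
shot('top','top4')
print(np.mean(F,0).round(4),np.std(F,0).round(3))
S=10
im=cv2.imread('pics/side4.png')[175:235,222:302]; cv2.imwrite('pics/m6.png',cv2.resize(im,None,fx=S,fy=S,interpolation=cv2.INTER_CUBIC))
E
```

```text
[ 0.4525  0.2135  0.1181 -0.1134  0.3334 -2.6146 23.592 ] [0.    0.    0.001 0.61  0.523 0.454 0.112]
```

View pics/m6.png

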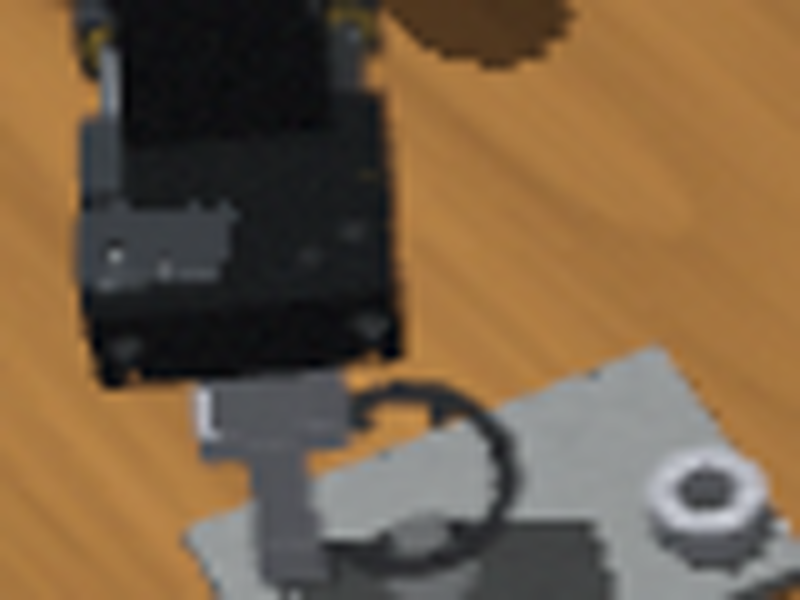

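The ring hangs spread on the pliers, clear of the tray; band centre at about (425,475) in the crop. Grip is at the stop, 23.6 mm. Carrying it to above the shaft.

Call:
{"method": "carry_out", "body": {
  "motion": [
    [[0,0,0.01],0],
    [[0,0,0.03],0],
    [[0,0,0.05],0],
    [[0.005,-0.015,0.056],0],
    [[0.012,-0.04,0.056],0],
    [[0.02,-0.065,0.056],0],
    [[0.03,-0.095,0.056],0],
    [[0.04,-0.125,0.056],0],
    [[0.048,-0.155,0.056],0],
    [[0.056,-0.18,0.056],0],
    [[0.062,-0.2,0.056],0],
    [[0.066,-0.212,0.056],0],
    [[0.068,-0.2165,0.056],0],
    [[0.068,-0.2165,0.056],0],
    [[0.068,-0.2165,0.056],0]
  ]
}}

```text
time: 12.05
position: [0.5204, -0.0015, 0.1741]
tool_rot: [-2.748, -1.521, -0.0]
ft_force: [0.1, 0.9, -3.6]
grip_width: 0.273
```

```bash
python3 - <<'E'
from h import *
F=[]
for i in range(6): shot('side','side5'); s=get_state(); F.append(np.r_[s['position'],s['tool_rot'],s['ft_force'],s['grip_width']*87])
shot('top','top5')
m=np.mean(F,0);print(m.round(4)); t=m[:3]; a=2*np.arctan2(m[4],m[3]); print('ang',np.degrees(a)%180, proj('side5',[t-[0,0,.069]]))
print('shaft side',ray('side0',[(334.29,250.21)]*2,[.084,.088]),'top',ray('top0',[(337.89,223.9)]*2,[.084,.088]))
c=proj('side5',[[.547,-.02,.09]])[0].astype(int); x0,y0=c[0]-45,c[1]-42; print(x0,y0)
im=cv2.imread('pics/side5.png')[y0:y0+60,x0:x0+80]; cv2.imwrite('pics/m7.png',cv2.resize(im,None,fx=10,fy=10,interpolation=cv2.INTER_CUBIC))
E
```

```text
[ 5.20400e-01 -1.90000e-03  1.74000e-01 -2.74860e+00 -1.52060e+00
 -1.00000e-04  8.23800e-01  1.52300e-01 -2.50010e+00  2.38307e+01]
ang 57.906137365769325 [[321.42158961 245.96380324]]
shaft side [[ 0.54763376 -0.01977709  0.084     ]
 [ 0.54540891 -0.02213256  0.088     ]] top [[ 0.54625197 -0.01871506  0.084     ]
 [ 0.54516946 -0.01857486  0.088     ]]
289 206
```

View pics/m7.png

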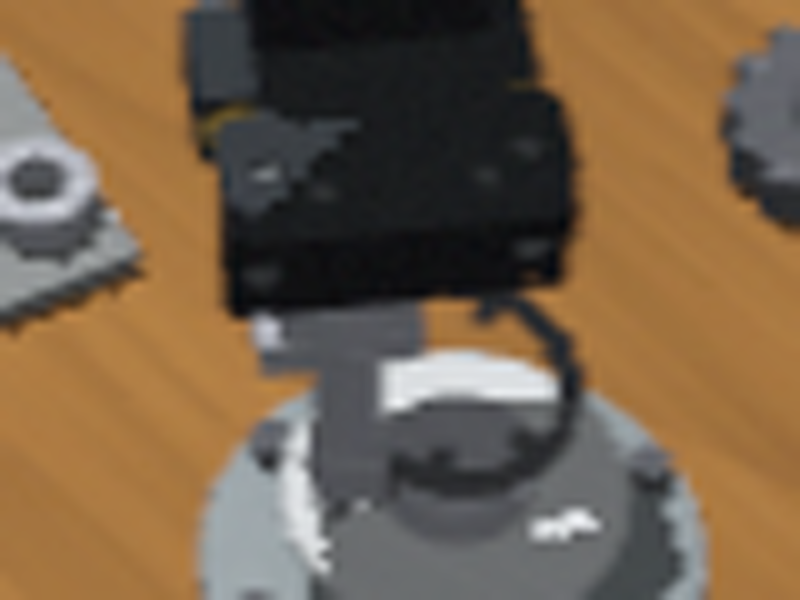

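Crop: near band arc bottoms at (470,485), right end at (575,390); the shaft top is shaded at about (455,415). Fitting the spread ring against the side image.

```bash
cat > fit2.py <<'E'
from h import *
from scipy.optimize import minimize
def arc(r,ph,sp):
    ph=np.asarray(ph); P=np.c_[r*np.cos(ph),r*np.sin(ph)]; out=[]
    for p in P:
        s=np.sign(p[1]); piv=np.array([-27,6*s]); a=-s*sp   # swing out
        R=np.array([[np.cos(a),-np.sin(a)],[np.sin(a),np.cos(a)]]); out.append(piv+R@(p-piv))
    return np.array(out)
PH=np.r_[np.linspace(np.radians(70),np.radians(160),40),np.radians(np.linspace(200,228,14))]
D=lambda sp:np.vstack([arc(r,PH,sp) for r in(28,29,30)])
L=lambda sp:np.vstack([arc(r,PH,sp) for r in(34,35)]+[arc(25,PH[(abs(PH-np.radians(135))>.25)&(abs(PH-np.radians(80))>.3)],sp)])
def world(p,q,z): c,s=np.cos(p[2]),np.sin(p[2]); q=q/1e3; return np.c_[p[0]+c*q[:,0]-s*q[:,1],p[1]+s*q[:,0]+c*q[:,1],np.full(len(q),z)]
def fit(fn,x0,z,th=None):
    im=cv2.cvtColor(cv2.imread(f'pics/{fn}.png'),cv2.COLOR_BGR2GRAY).astype(np.float32)
    def val(p,q,z):
        uv=proj(fn,world(p,q,z)).astype(np.float32); return np.minimum(cv2.remap(im,uv[:,:1],uv[:,1:],cv2.INTER_LINEAR),110).mean()
    def f(v):
        p=[v[0]/1e3,v[1]/1e3,th]; return val(p,D(v[2]/50),z)-.7*val(p,L(v[2]/50),z)+ (v[2]-11)**2*.5
    r=min((minimize(f,[x0[0]*1e3+dx,x0[1]*1e3+dy,11.],method='Nelder-Mead') for dx in(-3,0,3) for dy in(-3,0,3)),key=lambda r:r.fun); return r.x,r.fun
E
python3 - <<'E'
from fit2 import *
th=np.radians(57.9+90); tip=np.array([.5204,-.0019]); 
v,fun=fit('side5',tip-.0325*np.array([np.cos(th),np.sin(th)]),.107,th)
c=v[:2]/1e3; d=tip-c; print('centre',v.round(2),fun,'pin offset in ring',d@[np.cos(th),np.sin(th)],d@[-np.sin(th),np.cos(th)])
circ=c+.001*np.array([np.cos(th),np.sin(th)]); print('clear circle',circ)
S=10;x0,y0=289,206
im=cv2.resize(cv2.imread('pics/side5.png')[y0:y0+60,x0:x0+80],None,fx=S,fy=S,interpolation=cv2.INTER_CUBIC)
def line(P,col): cv2.polylines(im,[((proj('side5',P)-[x0,y0]+.5)*S).round().astype(int)],False,col,1,cv2.LINE_AA)
p=[*c,th]
for r in(27,31):
  for s in(1,-1): line(world(p,arc(r,s*np.linspace(.5,2.95,40),v[2]/50),.107),(0,255,0))
k=np.linspace(0,6.3,60)
line(np.c_[circ[0]+.022*np.cos(k),circ[1]+.022*np.sin(k),k*0+.1045],(255,0,255))
for f in(0,.004): line(np.c_[.5476-f*.56+.0170*np.cos(k),-.0198-f*.58+.017*np.sin(k),k*0+.084+f],(0,255,255))
cv2.imwrite('pics/m8.png',im)
E
```

```text
centre [541.42 -23.74  10.75] 1.914795173866899 pin offset in ring 0.029411031750161666 -0.007331417026520177
clear circle [ 0.5405717  -0.02320819]
```

View pics/m8.png

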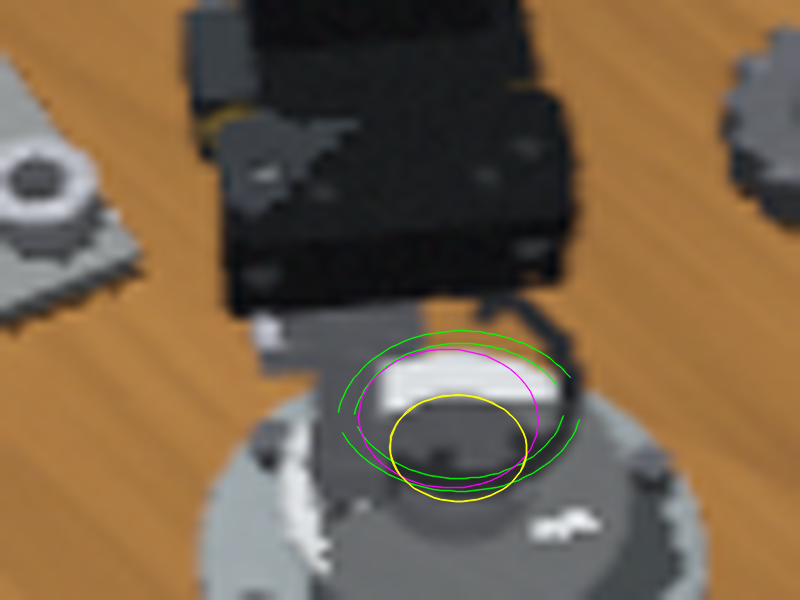

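The swing sign in my model was wrong, so the overlay is too narrow. Fixing it and refitting.

```bash
sed -i 's/a=-s\*sp/a=s*sp/' fit2.py; python3 - <<'E'
from fit2 import *
th=np.radians(57.9+90); tip=np.array([.5204,-.0019]); ux=np.array([np.cos(th),np.sin(th)]);uy=np.array([-ux[1],ux[0]])
v,fun=fit('side5',tip-.0325*ux,.107,th)
c=v[:2]/1e3; d=tip-c; print('centre',v.round(2),fun,'pin offset in ring',d@ux,d@uy)
circ=c+.001*ux; print('clear circle',circ)
S=10;x0,y0=289,206
im=cv2.resize(cv2.imread('pics/side5.png')[y0:y0+60,x0:x0+80],None,fx=S,fy=S,interpolation=cv2.INTER_CUBIC)
def line(P,col): cv2.polylines(im,[((proj('side5',P)-[x0,y0]+.5)*S).round().astype(int)],False,col,1,cv2.LINE_AA)
p=[*c,th]
for r in(27,31):
  for s in(1,-1): line(world(p,arc(r,s*np.linspace(.5,2.95,40),v[2]/50),.107),(0,255,0))
k=np.linspace(0,6.3,60)
line(np.c_[circ[0]+.022*np.cos(k),circ[1]+.022*np.sin(k),k*0+.1045],(255,0,255))
cv2.imwrite('pics/m9.png',im)
E
```

```text
centre [546.07 -16.07  10.09] -14.935421781011371 pin offset in ring 0.02927227639613231 0.001638799112760502
clear circle [ 0.54522092 -0.01553558]
```

View pics/m9.png

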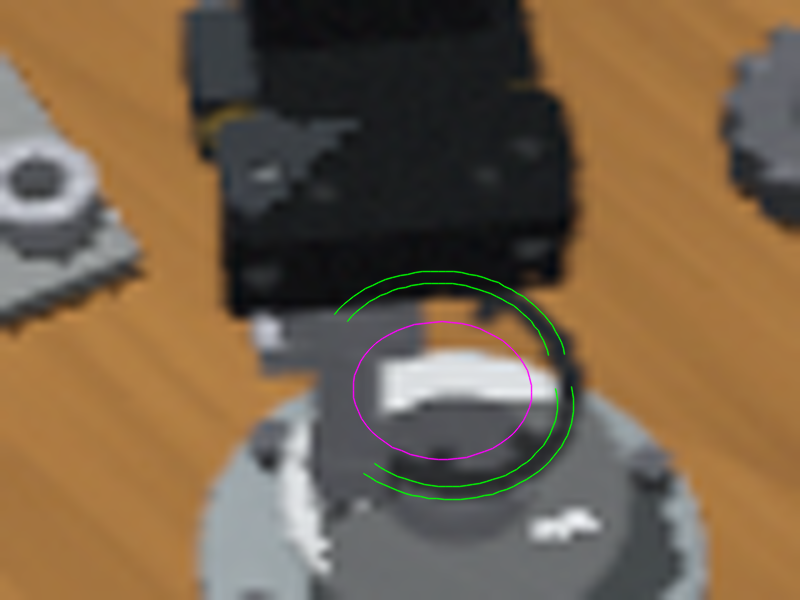

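Overlay: the green arcs follow the band but lie about 0.6 px left of it at the right end (574 against about 581). I've used all my picture views, so I'll check this numerically.

```bash
python3 - <<'E'
from fit2 import *
im=cv2.cvtColor(cv2.imread('pics/side5.png'),cv2.COLOR_BGR2GRAY)
print(im[238:250,338:352]); print('cols 330-344, rows 246..260'); print(im[246:260,328:346])
th=np.radians(147.9);tip=np.array([.5204,-.0019]);ux=np.array([np.cos(th),np.sin(th)]);uy=np.array([-ux[1],ux[0]])
# residual fit: constrain pin y offset, vary x offset, spread .22
g=im.astype(np.float32)
for yo in(0,.001,.0015,.002):
  for xo in(.029,.030,.031,.032,.033,.034):
    c=tip-xo*ux-yo*uy; p=[*c,th]
    # near arm between 95..160 plus far arm 200..228, darkest-band localisation
    vals=[]
    for r in(26,27,28,29,30,31,32):
        uv=proj('side5',world(p,arc(r,PH,.22),.107)).astype(np.float32); vals.append(np.minimum(cv2.remap(g,uv[:,:1],uv[:,1:],cv2.INTER_LINEAR),110).mean())
    print(yo,xo,np.round(vals))
E
```

```text
[[103 124 114  78  44  44  78 119 130 128 127 126 126 127]
 [123 124 124 115  77  45  45  66 107 129 129 127 126 125]
 [124 124 123 124 114  75  45  45  91 127 129 129 126 126]
 [156 146 128 125 112  76  46  46  91 126 126 129 128 126]
 [221 220 214 188 144 111  62  47  65 103 125 126 129 128]
 [222 221 221 220 214 186 120  47  44  89 124 124 125 128]
 [222 223 222 221 221 211 164  44  44  89 124 125 123 125]
 [220 220 221 221 221 212 165  45  44 105 145 130 123 123]
 [ 87  99 110 110 109 110  97  57  60 106 145 155 138 125]
 [ 84  85  94 104 109 105  83  46  68 100 121 144 158 148]
 [ 85  85  80  87 107 103  80  51  84 110 111 127 152 159]
 [ 86  79  60  51  67  68  45  50  83 109 109 120 146 159]]
cols 330-344, rows 246..260
[[223 208 144  83  85  84  85  83  84  84  87  99 110 110 109 110  97  57]
 [102  85  84  84  85  85  86  84  85  84  84  85  94 104 109 105  83  46]
 [ 85  82  82  83  83  84  86  85  85  85  85  85  80  87 107 103  80  51]
 [ 82  84  83  83  83  83  85  85  85  85  86  79  60  51  67  68  45  50]
 [ 81  84  84  81  75  74  76  84  84  85  87  77  55  45  45  
[... 1050 characters left out ...]
. 87. 97.]
0.001 0.032 [ 48.  50.  58.  69.  82.  95. 101.]
0.001 0.033 [ 49.  55.  66.  79.  91.  99. 103.]
0.001 0.034 [ 53.  63.  75.  88.  97. 102. 104.]
0.0015 0.029 [62. 57. 52. 51. 56. 67. 80.]
0.0015 0.03 [57. 52. 49. 53. 62. 75. 89.]
0.0015 0.031 [52. 49. 51. 59. 71. 85. 96.]
0.0015 0.032 [ 48.  50.  56.  67.  80.  92. 100.]
0.0015 0.033 [ 49.  54.  64.  77.  89.  97. 102.]
0.0015 0.034 [ 53.  61.  74.  86.  95. 100. 103.]
0.002 0.029 [63. 57. 52. 50. 55. 65. 77.]
0.002 0.03 [58. 52. 49. 52. 61. 73. 86.]
0.002 0.031 [53. 49. 51. 58. 69. 82. 93.]
0.002 0.032 [49. 49. 56. 66. 78. 90. 98.]
0.002 0.033 [ 49.  54.  63.  75.  86.  95. 101.]
0.002 0.034 [ 53.  61.  72.  84.  92.  99. 102.]
```

```bash
cat > fit3.py <<'E'
from fit2 import *
def cover(fn,p,z,sp,ro,roi,S=8):
    x0,y0,w,h=roi; m=np.zeros((h*S,w*S),np.uint8)
    k=np.linspace(.45,2.93,45)
    for s in(1,-1):
        o=arc(ro,s*k,sp); i=arc(26.5,s*k,sp)
        for j in range(len(k)-1):
            q=np.vstack([o[j:j+2],i[j:j+2]]); poly=np.vstack([proj(fn,world(p,q,z+dz)) for dz in(-.0025,.0025)])
            hull=cv2.convexHull((((poly-[x0,y0]+.5)*S)).astype(np.float32).round().astype(np.int32)); cv2.fillConvexPoly(m,hull,255)
    q=np.array([(-27-(ro-29),-10),(-27-(ro-29),10),(-24.5,10),(-24.5,-10)]); poly=np.vstack([proj(fn,world(p,q,z+dz)) for dz in(-.0025,.0025)])
    cv2.fillConvexPoly(m,cv2.convexHull(((poly-[x0,y0]+.5)*S).astype(np.float32).round().astype(np.int32)),255)
    return cv2.resize(m,(w,h),interpolation=cv2.INTER_AREA)/255.
def fit3(fn,p0,z,roi,excl,sp=.22,ro=31.3):
    x0,y0,w,h=roi; g=cv2.cvtColor(cv2.imread(f'pics/{fn}.png'),cv2.COLOR_BGR2GRAY).astype(float)[y0:y0+h,x0:x0+w]
    obs=np.clip((95-g)/(95-45),0,1); yy,xx=np.mgrid[y0:y0+h,x0:x0+w]
    ok0=excl(xx,yy)
    def f(v):
        p=[v[0]/1e3,v[1]/1e3,p0[2]]
        inner=np.zeros((h,w),np.uint8); k=np.linspace(0,6.28,60); c=np.array(p[:2])
        q=np.vstack([arc(25.8,np.r_[np.linspace(.3,2.9,30),np.linspace(-2.9,-.3,30)],sp)])
        cv2.fillPoly(inner,[(proj(fn,world(p,q,z))-[x0,y0]).round().astype(np.int32)],1)
        ok=ok0&(inner==0); r=(cover(fn,p,z,sp,ro,roi)-obs)[ok]; return (r**2).mean()
    best=min((minimize(f,[p0[0]*1e3+a,p0[1]*1e3+b],method='Nelder-Mead',options=dict(initial_simplex=[[p0[0]*1e3+a,p0[1]*1e3+b],[p0[0]*1e3+a+1.5,p0[1]*1e3+b],[p0[0]*1e3+a,p0[1]*1e3+b+1.5]],xatol=.05)) for a,b in((0,0),(2,-2),(-2,2))),key=lambda r:r.fun)
    return best.x,best.fun
E
python3 - <<'E'
from fit3 import *
th=np.radians(147.9);tip=np.array([.5204,-.0019]);ux=np.array([np.cos(th),np.sin(th)]);uy=np.array([-ux[1],ux[0]])
# visible: right of leg/gripper block; lower near arm cols>=330, rows 236..258; shadow housing darker excluded by 95 clip at <84 -> limit
ex=lambda x,y:((x>=333)&(y>=237)&(y<=246)&(x>338))|((x>=338)&(y>=246)&(y<=257))|((x>=330)&(y>=252)&(y<=256))
for sp in(.20,.22):
  for ro in(31,31.5):
    v,f=fit3('side5',[.547,-.017,th],.107,(320,228,36,36),ex,sp,ro); d=tip-v/1e3; print(sp,ro,v.round(2),round(f,4),'xo',round(d@ux*1e3,2),'yo',round(d@uy*1e3,2))
E
```

```text
0.2 31 [548.5  -14.77] 0.0309 xo 30.64 yo 4.03
0.2 31.5 [548.43 -13.97] 0.0325 xo 30.16 yo 4.67
0.22 31 [548.33 -14.45] 0.0323 xo 30.33 yo 4.21
0.22 31.5 [548.81 -13.71] 0.033 xo 30.34 yo 5.09
```

```bash
sed -i 's/obs=np.clip((95-g)\/(95-45),0,1); yy,xx=np.mgrid\[y0:y0+h,x0:x0+w\]/yy,xx=np.mgrid[y0:y0+h,x0:x0+w]; bg=np.where((yy<=246)\&(xx>=345)|(yy<=241),125.,np.where(xx>=344,108.,85.)); obs=np.clip((bg-g)\/(bg-45),0,1)/' fit3.py
python3 - <<'E'
from fit3 import *
th=np.radians(147.9);tip=np.array([.5204,-.0019]);ux=np.array([np.cos(th),np.sin(th)]);uy=np.array([-ux[1],ux[0]])
ex=lambda x,y:((x>=339)&(y>=237)&(y<=241))|((x>=346)&(y>=237)&(y<=246))|((x>=345)&(y>=246)&(y<=252))|((x>=330)&(y>=252)&(y<=257))
for sp in(.20,.22):
  for ro in(31,31.5):
    v,f=fit3('side5',[.547,-.017,th],.107,(320,228,36,36),ex,sp,ro); d=tip-v/1e3; print(sp,ro,v.round(2),round(f,4),'xo',round(d@ux*1e3,2),'yo',round(d@uy*1e3,2))
    c=v/1e3+.001*ux; print('  circ px at .107',proj('side5',[[*c,.107]]))
for f in(0,.002,.004):
    s=ray('side0',[(334.29,250.21)],.084+f)[0]; print('shaft f',f,s,'axis px at .107',proj('side5',[[s[0],s[1],.107]]))
for f,w in((0,.002),): print(proj('side5',[[*(tip),.105],[*(tip-.0315*ux),.107],[*(tip-.0295*ux),.107]]))
E
```

```text
0.2 31 [549.56 -14.87] 0.0358 xo 31.6 yo 4.51
  circ px at .107 [[333.4644871  242.80460262]]
0.2 31.5 [549.41 -14.26] 0.0358 xo 31.14 yo 4.94
  circ px at .107 [[333.25380853 242.68923915]]
0.22 31 [550.01 -14.47] 0.0359 xo 31.76 yo 5.09
  circ px at .107 [[333.49507337 242.61890462]]
0.22 31.5 [549.9  -13.89] 0.0367 xo 31.36 yo 5.52
  circ px at .107 [[333.30818458 242.50344555]]
shaft f 0 [ 0.54763376 -0.01977709  0.084     ] axis px at .107 [[334.58647112 244.32965925]]
shaft f 0.002 [ 0.54652134 -0.02095482  0.086     ] axis px at .107 [[334.56093683 244.8366032 ]]
shaft f 0.004 [ 0.54540891 -0.02213256  0.088     ] axis px at .107 [[334.53535607 245.34437785]]
[[321.42461325 245.97863114]
 [334.11376534 244.16489157]
 [333.31046872 244.24701248]]
```

```bash
cat > fit4.py <<'E'
from fit2 import *
from scipy.optimize import least_squares
E_=[(344.15,238),(345.46,239),(345.92,240),(345.95,241),(346.5,242),(346.95,243),(346.95,244),(346.85,245),(346.5,246),(346.45,247),(345.9,248),(345.8,249),(345.1,250),(344.5,251),(343.5,252),(342.5,253),(340.2,254),(336,255.26),(335,255.26),(334,255.2),(332,254.9),(331,254.5),(330,254.3),(329,253.9)]
def resid(v,fn,z,sp,ro,th0,pts):
    p=[v[0]/1e3,v[1]/1e3,th0+(v[2]/100 if len(v)>2 else 0)]; k=np.linspace(.5,2.9,60)
    o=np.vstack([arc(ro,k,sp),[(-29.5,10),(-29.5,-10)],arc(ro,-k,sp)]); uv=np.vstack([proj(fn,world(p,o,z+dz)) for dz in(-.0025,.0025)]).astype(np.float32)
    h=cv2.convexHull(uv); return np.array([cv2.pointPolygonTest(h,(float(a),float(b)),True) for a,b in pts])
E
python3 - <<'E'
from fit4 import *
th=np.radians(147.9);tip=np.array([.5204,-.0019]);ux=np.array([np.cos(th),np.sin(th)]);uy=np.array([-ux[1],ux[0]])
for ro in(30.5,31,31.5,32):
  for free in(0,1):
    r=least_squares(resid,[547,-17]+[0]*free,args=('side5',.107,.22,ro,th,E_),diff_step=1e-3,x_scale=[1,1]+[1]*free); v=r.x; d=tip-v[:2]/1e3; t=th+(v[2]/100 if free else 0)
    c=v[:2]/1e3+.001*np.array([np.cos(t),np.sin(t)])
    print(ro,v.round(2),'rms',np.sqrt((r.fun**2).mean()).round(3),'xo',round(d@ux*1e3,2),'yo',round(d@uy*1e3,2),'circ',c.round(4),proj('side5',[[*c,.107]]).round(2))
E
```

```text
30.5 [549.72 -15.42] rms 0.278 xo 32.02 yo 4.13 circ [ 0.5489 -0.0149] [[333.66 242.91]]
30.5 [549.72 -15.41  -0.  ] rms 0.278 xo 32.02 yo 4.14 circ [ 0.5489 -0.0149] [[333.66 242.9 ]]
31 [549.66 -14.77] rms 0.295 xo 31.63 yo 4.65 circ [ 0.5488 -0.0142] [[333.47 242.76]]
31 [549.66 -14.77   0.  ] rms 0.295 xo 31.63 yo 4.64 circ [ 0.5488 -0.0142] [[333.47 242.76]]
31.5 [549.61 -14.12] rms 0.316 xo 31.24 yo 5.17 circ [ 0.5488 -0.0136] [[333.28 242.62]]
31.5 [549.61 -14.12   0.  ] rms 0.316 xo 31.24 yo 5.17 circ [ 0.5488 -0.0136] [[333.28 242.62]]
32 [549.54 -13.48] rms 0.341 xo 30.84 yo 5.67 circ [ 0.5487 -0.013 ] [[333.09 242.48]]
32 [549.54 -13.48   0.  ] rms 0.341 xo 30.84 yo 5.67 circ [ 0.5487 -0.013 ] [[333.09 242.48]]
```

```bash
python3 - <<'E'
from fit4 import *
th=np.radians(147.9);tip=np.array([.5204,-.0019]);ux=np.array([np.cos(th),np.sin(th)]);uy=np.array([-ux[1],ux[0]])
w=lambda x,y,z:[*(tip+(x*ux+y*uy)/1e3),.105+z/1e3]
print('block near-bottom corners (x+20 left, x-20 right), and near-top',proj('side5',[w(20,22,40),w(-20,22,40),w(20,22,52),w(-20,22,52)]).round(2).tolist())
print('near shoulder bottom corners',proj('side5',[w(9,34.5,4.5),w(-9,34.5,4.5)]).round(2).tolist(), 'leg x edges at z30',proj('side5',[w(9,34.5,30),w(-9,34.5,30)]).round(2).tolist())
im=cv2.cvtColor(cv2.imread('pics/side5.png'),cv2.COLOR_BGR2GRAY)
print('block rows 234-246 cols 312-334'); print(im[234:247,312:334])
print('leg rows 246-262 cols 316-334'); print(im[246:263,316:334])
def R(v,ro,z):
    return resid([v[0],v[1],v[2]],'side5',z,.22,ro,th,E_)
from scipy.optimize import minimize
for z in(.105,.107,.109):
    m=minimize(lambda v:(R(v,31,z)**2).mean(),[548,-16,0],method='Nelder-Mead',options=dict(initial_simplex=[[548,-16,0],[551,-16,0],[548,-13,0],[548,-16,6]],maxiter=400)); print(z,m.x.round(2),np.sqrt(m.fun).round(3))
E
```

```text
block near-bottom corners (x+20 left, x-20 right), and near-top [[314.57, 243.22], [331.28, 241.52], [314.58, 239.95], [331.42, 238.25]]
near shoulder bottom corners [[319.77, 256.15], [327.16, 255.38]] leg x edges at z30 [[319.87, 249.48], [327.39, 248.7]]
block rows 234-246 cols 312-334
[[ 18  22  36  39  27  17  17  16  17  16  16  17  17  17  14  19  14  18
   15  15  16  18]
 [ 16  18  17  23  17  18  17  17  17  16  13  16  15  16  16  19  16  18
   16  22  38  44]
 [ 17  15  19  21  20  14  17  17  19  21  20  26  35  42  52  52  59  69
   76 104 125 125]
 [ 46  35  78 101  60  52  59  67  73  85  87  87  86  87  85  87  85  84
   89 108 126 126]
 [129 125 145 182 166  86  85  86  85  86  86  88  87  87  87  85  84  85
   86 105 125 127]
 [132 124 146 183 166  86  86  84  83  85  86  86  86  87  87  88  91  89
   87 103 124 125]
 [135 128 135 156 149 115  93  91  87  85  86  85  86  86  84  84  84  83
   85 101 122 126]
 [135 135 125  88  84  85  85  83  82  84  83  86  90  90  89  89  91  91
  111 155 190 203]
 [133 135 126  95  85  85  84  84  82  82  81  82  84  84 103 159 
[... 1110 characters left out ...]
 196 223 210 147  82  82  83  84  85  83  73  63  86  86  84  71  56]
 [167 196 224 208 156 114  72  65 114 139  82  84  82  81  86  89  88  90]
 [158 182 222 224 202 100  70  78 110 109 109 105  91  82  82  84  88  90]
 [165 177 207 223 202 104  98 109 109 109 109 109 104  90  83  84  83  84]
 [166 179 206 221 202 113 109 108 108 110 110 110 109 107  98  87  86  84]
 [165 156 162 204 222 200 109 108 108 109 109 109 110 110 110 108 101 100]
 [164 164 153 178 202 113 108 108 108 109 109 109 108 109 109 110 110 109]
 [163 163 159 151 185 198 108 107 108 108 109 109 109 109 109 110 110 111]]
0.105 [549.85 -12.84  28.68] 0.199
0.107 [548.69 -13.96  29.  ] 0.197
0.109 [547.51 -15.07  29.48] 0.195
```

```bash
python3 - <<'E'
from fit4 import *
th=np.radians(147.9);tip=np.array([.5204,-.0019]);ux=np.array([np.cos(th),np.sin(th)]);uy=np.array([-ux[1],ux[0]])
lat=np.array([.771,-.637])
for ro in(30,31,32):
  for yo in(0,1,2):
    def f(v,full=False):
        c=(tip-.00085*lat)-(v[0]*ux+yo*uy)/1e3; r=resid([c[0]*1e3,c[1]*1e3,v[2]],'side5',.107,v[1]/100,ro,th,E_); return r if full else (r**2).mean()+ (v[2]/20)**2
    m=minimize(f,[31,20,0],method='Nelder-Mead',options=dict(initial_simplex=[[31,20,0],[33,20,0],[31,15,0],[31,20,4]],maxiter=400)); print(ro,yo,m.x.round(2),np.sqrt(m.fun).round(3)); 
    if yo==0 and ro==31: print(f(m.x,True).round(2))
E
```

```text
30 0 [33.06  8.96  0.06] 0.209
30 1 [33.07 12.57  0.13] 0.208
30 2 [33.11 16.18  0.36] 0.222
31 0 [32.57  4.78  0.06] 0.201
[ 0.26 -0.17 -0.09  0.1  -0.21 -0.43 -0.21 -0.04  0.23  0.15  0.42  0.12
  0.2   0.05  0.02 -0.19 -0.03 -0.28 -0.22 -0.16 -0.04  0.17  0.12  0.18]
31 1 [32.57  8.43  0.19] 0.206
31 2 [32.56 12.12  0.31] 0.229
32 0 [31.76  0.79  0.16] 0.214
32 1 [31.77  4.42  0.17] 0.222
32 2 [31.77  8.14  0.3 ] 0.247
```

The measurements put the ring's clear circle about 2 mm left of the shaft axis in the image and about 1 mm too deep. The float is about 0.5 mm. Correcting and going down to just above the shaft top.

Call:
{"method": "carry_out", "body": {
  "motion": [
    [[0.0005,-0.001,0],0],
    [[0.001,-0.0018,-0.003],0],
    [[0.001,-0.0018,-0.007],0],
    [[0.001,-0.0018,-0.011],0],
    [[0.001,-0.0018,-0.014],0],
    [[0.001,-0.0018,-0.016],0],
    [[0.001,-0.0018,-0.017],0],
    [[0.001,-0.0018,-0.017],0]
  ]
}}

```text
time: 13.2
position: [0.5215, -0.0048, 0.1569]
tool_rot: [-2.75, -1.519, 0.0]
ft_force: [0.8, 0.1, -3.0]
grip_width: 0.274
```

Call:
{"method": "carry_out", "body": {
  "motion": [
    [[0,0,-0.0005],0],
    [[0,0,-0.001],0],
    [[0,0,-0.0015],0],
    [[0,0,-0.002],0],
    [[0,0,-0.0025],0],
    [[0,0,-0.003],0],
    [[0,0,-0.003],0]
  ]
}}

```text
time: 13.9
position: [0.5215, -0.0048, 0.154]
tool_rot: [-2.75, -1.518, 0.0]
ft_force: [0.2, 0.1, -3.6]
grip_width: 0.269
```

Call:
{"method": "carry_out", "body": {
  "motion": [
    [[0,0,-0.0005],0],
    [[0,0,-0.001],0],
    [[0,0,-0.0015],0],
    [[0,0,-0.002],0],
    [[0,0,-0.002],0]
  ]
}}

```text
time: 14.4
position: [0.5213, -0.0049, 0.1519]
tool_rot: [-2.75, -1.518, 0.001]
ft_force: [-2.1, -0.3, -3.3]
grip_width: 0.274
```

Call:
{"method": "carry_out", "body": {
  "motion": [
    [[0,0,-0.0005],0],
    [[0,0,-0.001],0],
    [[0,0,-0.0015],0],
    [[0,0,-0.002],0],
    [[0,0,-0.002],0]
  ]
}}

```text
time: 14.9
position: [0.5217, -0.0046, 0.1501]
tool_rot: [2.75, 1.519, 0.001]
ft_force: [0.5, 0.3, -3.1]
grip_width: 0.27
```

Call:
{"method": "carry_out", "body": {
  "motion": [
    [[0,0,-0.0005],0],
    [[0,0,-0.001],0],
    [[0,0,-0.0015],0],
    [[0,0,-0.002],0],
    [[0,0,-0.002],0]
  ]
}}

```text
time: 15.4
position: [0.5216, -0.0047, 0.148]
tool_rot: [-2.75, -1.519, -0.0]
ft_force: [1.0, 0.0, -3.2]
grip_width: 0.275
```

There's no contact at ring bottom about 78 mm, so the ring is around the shaft. Continuing to the plate.

Call:
{"method": "carry_out", "body": {
  "motion": [
    [[0,0,-0.0005],0],
    [[0,0,-0.001],0],
    [[0,0,-0.0015],0],
    [[0,0,-0.002],0],
    [[0,0,-0.0025],0],
    [[0,0,-0.003],0],
    [[0,0,-0.0035],0],
    [[0,0,-0.004],0],
    [[0,0,-0.0045],0],
    [[0,0,-0.005],0],
    [[0,0,-0.005],0]
  ]
}}

```text
time: 16.5
position: [0.5215, -0.0048, 0.143]
tool_rot: [-2.75, -1.519, 0.0]
ft_force: [-0.1, -0.9, -3.4]
grip_width: 0.271
```

Call:
{"method": "carry_out", "body": {
  "motion": [
    [[0,0,-0.0005],0],
    [[0,0,-0.001],0],
    [[0,0,-0.0015],0],
    [[0,0,-0.002],0],
    [[0,0,-0.0025],0],
    [[0,0,-0.003],0],
    [[0,0,-0.0035],0],
    [[0,0,-0.004],0],
    [[0,0,-0.004],0]
  ]
}}

```text
time: 17.4
position: [0.5219, -0.0048, 0.1393]
tool_rot: [2.75, 1.518, 0.001]
ft_force: [-0.4, 0.4, 1.4]
grip_width: 0.274
```

```bash
cat > st.py <<'E'
from h import *
F=[]
for i in range(8): eyes.get_image('side'); s=get_state(); F.append(np.r_[s['position'],s['ft_force'],s['torque'],s['grip_width']*87])
print(np.mean(F,0).round(4),np.std(F,0).round(2),s['time'])
E
python3 st.py
```

```text
[ 5.21800e-01 -4.80000e-03  1.39200e-01  3.75300e-01  2.39600e-01
  1.32660e+00  1.87000e-02 -6.91000e-02 -1.33000e-02  2.38056e+01] [0.   0.   0.   0.35 0.46 0.33 0.03 0.05 0.03 0.1 ] 17.8
```

Call:
{"method": "carry_out", "body": {
  "motion": [
    [[0,0,-0.0005],0],
    [[0,0,-0.001],0],
    [[0,0,-0.0015],0],
    [[0,0,-0.002],0],
    [[0,0,-0.002],0]
  ]
}}

```text
time: 18.3
position: [0.5217, -0.0048, 0.1371]
tool_rot: [2.75, 1.519, 0.0]
ft_force: [0.0, 0.4, 3.3]
grip_width: 0.274
```

Call:
{"method": "carry_out", "body": {
  "motion": [
    [[0,0,-0.0005],0],
    [[0,0,-0.001],0],
    [[0,0,-0.001],0]
  ]
}}

```text
time: 18.6
position: [0.5217, -0.0048, 0.1361]
tool_rot: [2.75, 1.519, 0.0]
ft_force: [0.7, -1.1, 2.4]
grip_width: 0.271
```

Call:
{"method": "carry_out", "body": {
  "motion": [
    [[0,0,-0.0003],0],
    [[0,0,-0.0006],0],
    [[0,0,-0.0006],0]
  ]
}}

```text
time: 18.9
position: [0.5217, -0.0048, 0.1356]
tool_rot: [2.75, 1.518, 0.0]
ft_force: [1.6, 0.4, 2.8]
grip_width: 0.275
```

Call:
{"method": "carry_out", "body": {
  "motion": [
    [[0,0,-0.0003],0],
    [[0,0,-0.0006],0],
    [[0,0,-0.0006],0]
  ]
}}

```text
time: 19.2
position: [0.5217, -0.0048, 0.1351]
tool_rot: [2.75, 1.519, 0.0]
ft_force: [0.3, 0.1, 4.0]
grip_width: 0.273
```

Call:
{"method": "carry_out", "body": {
  "motion": [
    [[0,0,-0.0003],0],
    [[0,0,-0.0006],0],
    [[0,0,-0.0006],0]
  ]
}}

```text
time: 19.5
position: [0.5218, -0.0048, 0.1351]
tool_rot: [2.75, 1.518, 0.001]
ft_force: [-1.2, -0.2, 7.5]
grip_width: 0.273
```

```bash
python3 st.py
```

```text
[ 5.21800e-01 -4.80000e-03  1.35000e-01 -7.39600e-01 -7.42000e-02
  7.86570e+00  9.20000e-03  2.14900e-01  5.10000e-03  2.37038e+01] [0.   0.   0.   0.33 0.43 0.31 0.02 0.02 0.03 0.23] 19.9
```

The plate is on its stop with 11 N of push (7.9 against a baseline of about -3.1). Letting the ring close in steps while pushing.

Call:
{"method": "carry_out", "body": {
  "motion": [
    [[0,0,0],0],
    [[0,0,0],0],
    [[0,0,0],0],
    [[0,0,0],0]
  ],
  "grip": 0.2
}}

```text
time: 20.3
position: [0.5219, -0.0047, 0.135]
tool_rot: [2.75, 1.518, 0.001]
ft_force: [-0.9, -0.6, 7.0]
grip_width: 0.402
```

Call:
{"method": "carry_out", "body": {
  "motion": [
    [[0,0,0],0],
    [[0,0,0],0],
    [[0,0,0],0],
    [[0,0,0],0]
  ],
  "grip": 0.0
}}

```text
time: 20.7
position: [0.5213, -0.0044, 0.1349]
tool_rot: [-2.749, -1.518, 0.0]
ft_force: [-2.1, 0.9, 8.2]
grip_width: 0.501
```

Call:
{"method": "carry_out", "body": {
  "motion": [
    [[0,0,0],0],
    [[0,0,0],0],
    [[0,0,0],0],
    [[0,0,0],0]
  ],
  "grip": -0.2
}}

```text
time: 21.1
position: [0.5211, -0.0043, 0.1348]
tool_rot: [-2.749, -1.518, 0.001]
ft_force: [-2.9, 1.2, 7.1]
grip_width: 0.598
```

Call:
{"method": "carry_out", "body": {
  "motion": [
    [[0,0,0],0],
    [[0,0,0],0],
    [[0,0,0],0],
    [[0,0,0],0],
    [[0,0,0],0]
  ],
  "grip": -0.36
}}

```text
time: 21.6
position: [0.5213, -0.0044, 0.1347]
tool_rot: [-2.749, -1.518, 0.0]
ft_force: [-2.1, 0.6, 7.3]
grip_width: 0.684
```

```bash
python3 st.py
```

```text
[ 5.21300e-01 -4.40000e-03  1.34700e-01 -1.33670e+00  4.73700e-01
  6.98980e+00  1.77500e-01  3.38100e-01 -2.38000e-02  5.94147e+01] [0.   0.   0.   0.4  0.42 0.56 0.03 0.03 0.04 0.07] 22.0
```

Call:
{"method": "carry_out", "body": {
  "motion": [
    [[0,0,0.0005],0],
    [[0,0,0.001],0],
    [[0,0,0.0015],0],
    [[0,0,0.002],0],
    [[0,0,0.002],0]
  ]
}}

```text
time: 22.5
position: [0.5212, -0.0046, 0.1361]
tool_rot: [-2.75, -1.518, 0.001]
ft_force: [-1.3, 1.3, 2.5]
grip_width: 0.683
```

Call:
{"method": "carry_out", "body": {
  "motion": [
    [[0,0,0.0005],0],
    [[0,0,0.001],0],
    [[0,0,0.0015],0],
    [[0,0,0.002],0],
    [[0,0,0.002],0]
  ]
}}

```text
time: 23.0
position: [0.521, -0.005, 0.1376]
tool_rot: [-2.75, -1.518, 0.002]
ft_force: [-1.1, -0.1, -1.3]
grip_width: 0.678
```

Call:
{"method": "carry_out", "body": {
  "motion": [
    [[0,0,0.0005],0],
    [[0,0,0.001],0],
    [[0,0,0.0015],0],
    [[0,0,0.002],0],
    [[0,0,0.002],0]
  ]
}}

```text
time: 23.5
position: [0.5216, -0.0048, 0.1404]
tool_rot: [-2.75, -1.519, -0.0]
ft_force: [-0.7, 1.5, -2.9]
grip_width: 0.679
```

Call:
{"method": "carry_out", "body": {
  "motion": [
    [[0,0,0.0005],0],
    [[0,0,0.001],0],
    [[0,0,0.0015],0],
    [[0,0,0.002],0],
    [[0,0,0.002],0]
  ]
}}

```text
time: 24.0
position: [0.5219, -0.0049, 0.1425]
tool_rot: [2.75, 1.518, 0.001]
ft_force: [0.5, 0.3, -2.4]
grip_width: 0.683
```

Force is back to the pliers' weight alone, so the ring stayed. Lifting and carrying the pliers above the stand.

Call:
{"method": "carry_out", "body": {
  "motion": [
    [[0,0,0.003],0],
    [[0,0,0.01],0],
    [[0,0,0.025],0],
    [[0,0,0.045],0],
    [[0,-0.01,0.058],0.1],
    [[0,-0.03,0.06],0.2],
    [[0,-0.06,0.06],0.3],
    [[0,-0.1,0.06],0.4],
    [[0,-0.14,0.06],0.5],
    [[0,-0.175,0.06],0.6],
    [[0,-0.205,0.06],0.658],
    [[0,-0.225,0.06],0.658],
    [[0,-0.234,0.06],0.658],
    [[0,-0.2374,0.06],0.658],
    [[0,-0.2374,0.045],0.658],
    [[0,-0.2374,0.025],0.658],
    [[0,-0.2374,0.005],0.658],
    [[0,-0.2374,-0.01],0.658],
    [[0,-0.2374,-0.018],0.658],
    [[0,-0.2374,-0.018],0.658]
  ]
}}

```text
time: 26.0
position: [0.5209, -0.241, 0.1228]
tool_rot: [-2.109, -2.325, 0.001]
ft_force: [-0.2, -0.7, -3.1]
grip_width: 0.682
```

```bash
python3 st.py; python3 - <<'E'
from fit2 import *
import fit
for n in('side','top'): shot(n,n+'6')
# ring closed model at the shaft: free centre, theta, evaluate vs spread
g={n:cv2.cvtColor(cv2.imread(f'pics/{n}6.png'),cv2.COLOR_BGR2GRAY) for n in('side','top')}
z=.0025+.066+.0015
dk=fit.g[fit.dark]; lt=fit.g[fit.light&((fit.x<20)|fit.hole)]
for n,s in(('side',(.547,-.020)),('top',(.5455,-.0187))):
    im=g[n].astype(np.float32)
    def val(p,q): uv=proj(n+'6',world(p,q,z+.0025)).astype(np.float32); return np.minimum(cv2.remap(im,uv[:,:1],uv[:,1:],cv2.INTER_LINEAR),230).mean()
    def sw(q,sp): # swing model points
        s_=np.where(q[:,1]>=0,1,-1); d=q-np.c_[np.full(len(q),-27),6*s_]; a=s_*sp; return np.c_[-27+np.cos(a)*d[:,0]-np.sin(a)*d[:,1],6*s_+np.sin(a)*d[:,0]+np.cos(a)*d[:,1]]
    res=[]
    for sp in(0,.03,.06,.1,.15,.2):
        f=lambda v:val([v[0]/1e3,v[1]/1e3,v[2]/50],sw(dk,sp))-val([v[0]/1e3,v[1]/1e3,v[2]/50],sw(lt,sp))
        m=min((minimize(f,[s[0]*1e3+a,s[1]*1e3+b,50*(2.581+c)],method='Nelder-Mead') for a in(-2,2) for b in(-2,2) for c in(-.1,.1)),key=lambda r:r.fun); print(n,sp,m.x.round(1),round(m.fun,1))
E
```

```text
[ 5.2210e-01 -2.4230e-01  1.2490e-01  4.1220e-01  1.5530e-01 -2.6743e+00
  3.7500e-02  2.9000e-03 -2.7000e-03  5.9482e+01] [0.   0.   0.   0.62 0.63 0.4  0.04 0.02 0.03 0.27] 26.4
side 0 [545.  -23.  129.2] -81.2
side 0.03 [545.2 -22.4 129.9] -72.6
side 0.06 [545.5 -21.7 129.4] -57.8
side 0.1 [546.8 -21.2 122.7] -57.5
side 0.15 [547.3 -20.3 122.2] -51.3
side 0.2 [549.2 -18.9 119.8] -39.5
top 0 [543.8 -20.3 128.6] -70.4
top 0.03 [545.3 -17.5 131.8] -58.2
top 0.06 [541.9 -24.1 129.1] -55.1
top 0.1 [547.1 -15.9 125.6] -57.5
top 0.15 [546.9 -15.6 124.8] -46.8
top 0.2 [544.6 -16.7 129.9] -31.2
```

Numeric fits in both views show the ring closed (spread 0 scores best) around the shaft. Lowering the pliers into the stand.

Call:
{"method": "carry_out", "body": {
  "motion": [
    [[-0.0004,0,-0.004],0],
    [[-0.0004,0,-0.008],0],
    [[-0.0004,0,-0.012],0],
    [[-0.0004,0,-0.016],0],
    [[-0.0004,0,-0.02],0],
    [[-0.0004,0,-0.025],0],
    [[-0.0004,0,-0.03],0],
    [[-0.0004,0,-0.035],0],
    [[-0.0004,0,-0.039],0],
    [[-0.0004,0,-0.042],0],
    [[-0.0004,0,-0.0445],0],
    [[-0.0004,0,-0.0465],0],
    [[-0.0004,0,-0.048],0],
    [[-0.0004,0,-0.048],0]
  ]
}}

```text
time: 27.9
position: [0.5211, -0.2421, 0.0761]
tool_rot: [-2.112, -2.326, -0.0]
ft_force: [-0.2, 0.1, -2.5]
grip_width: 0.686
```

Call:
{"method": "carry_out", "body": {
  "motion": [
    [[0,0,-0.0004],0],
    [[0,0,-0.0008],0],
    [[0,0,-0.0012],0],
    [[0,0,-0.0012],0]
  ]
}}

```text
time: 28.3
position: [0.5213, -0.2422, 0.0755]
tool_rot: [2.112, 2.326, 0.001]
ft_force: [-1.4, 0.8, 1.4]
grip_width: 0.687
```

The block rests on the stand, with force up by 4 N. Opening and retreating straight up.

Call:
{"method": "carry_out", "body": {
  "motion": [
    [[0,0,0.0005],0],
    [[0,0,0.0005],0],
    [[0,0,0.0005],0],
    [[0,0,0.0005],0],
    [[0,0,0.0005],0],
    [[0,0,0.0005],0],
    [[0,0,0.0005],0],
    [[0,0,0.0005],0]
  ],
  "grip": -1
}}

```text
time: 29.1
position: [0.5212, -0.2422, 0.0756]
tool_rot: [2.112, 2.326, 0.0]
ft_force: [1.0, 0.5, 0.0]
grip_width: 0.995
```

Call:
{"method": "carry_out", "body": {
  "motion": [
    [[0,0,0.005],0],
    [[0,0,0.015],0],
    [[0,0,0.03],0],
    [[0,0,0.055],0],
    [[0,0,0.09],0],
    [[0,0,0.13],0],
    [[0,0,0.16],0],
    [[0,-0.03,0.17],0],
    [[-0.01,-0.07,0.17],0],
    [[-0.03,-0.11,0.17],0],
    [[-0.05,-0.14,0.17],0],
    [[-0.05,-0.14,0.17],0],
    [[-0.05,-0.14,0.17],0]
  ]
}}

```text
time: 30.4
position: [0.4706, -0.3832, 0.247]
tool_rot: [2.114, 2.322, 0.001]
ft_force: [0.8, -0.2, -0.2]
grip_width: 0.999
```

```bash
python3 st.py; python3 - <<'E'
from h import *
for n in('side','top'): shot(n,n+'7')
for n,R in (('side',(340,285,80,80)),('top',(395,215,66,50)),('side',(235,200,75,56)),('side',(300,230,75,66)),('top',(305,198,70,75)),('side',(310,180,320,60))):
    x,y,w,h=R; a=cv2.imread(f'pics/{n}0.png')[y:y+h,x:x+w].astype(int); b=cv2.imread(f'pics/{n}7.png')[y:y+h,x:x+w].astype(int)
    print(n,R,'mean diff',abs(a-b).mean().round(1))
# black handle blobs in side view, before/after
for k in('0','7'):
    im=cv2.imread(f'pics/side{k}.png')[285:350,355:425]; m=(im.max(2)<45).astype(np.uint8)
    n,l,s,c=cv2.connectedComponentsWithStats(m); print(k,[(s[i].tolist(),c[i].round(1).tolist()) for i in range(1,n) if s[i][4]>12])
E
```

```text
[ 4.72200e-01 -3.81000e-01  2.45900e-01  2.12800e-01  9.79000e-02
 -6.24000e-02  3.69000e-02 -9.20000e-03  6.40000e-03  8.70761e+01] [0.   0.   0.   0.39 0.47 0.46 0.03 0.02 0.04 0.2 ] 30.8
side (340, 285, 80, 80) mean diff 18.5
top (395, 215, 66, 50) mean diff 2.9
side (235, 200, 75, 56) mean diff 17.1
side (300, 230, 75, 66) mean diff 17.6
top (305, 198, 70, 75) mean diff 8.4
side (310, 180, 320, 60) mean diff 38.9
0 [([23, 14, 7, 15, 51], [25.6, 20.9]), ([42, 29, 8, 14, 48], [45.2, 35.6])]
7 [([35, 0, 35, 22, 300], [49.8, 9.7]), ([23, 15, 6, 14, 44], [25.5, 21.5]), ([55, 20, 10, 16, 96], [59.0, 27.9]), ([42, 29, 7, 14, 44], [44.9, 35.9])]
```

Handles sit at the same pixels as before the job, within about 0.6 px. Last check: is the plate held down?

```bash
python3 - <<'E'
from h import *
def prof(fn,c,r0,r1,lev=165):
    g=cv2.cvtColor(cv2.imread(f'pics/{fn}.png'),cv2.COLOR_BGR2GRAY).astype(float)[r0:r1,c]
    b=np.where(g>lev)[0]; 
    f=lambda i,j:i+(g[i]-lev)/(g[i]-g[j])*(j-i)
    return (r0+f(b[0],b[0]-1)).round(2),(r0+f(b[-1],b[-1]+1)).round(2)
for n,cols,r0,r1 in(('side',(320,322,326,330,334,338,342,346,348),230,285),('top',(324,328,332,338,344,348,352),200,250)):
    for c in cols:
        try: print(n,c,prof(n+'0',c,r0,r1),prof(n+'7',c,r0,r1))
        except Exception as e: print(n,c,e)
A=proj('side7',[[.5465,-.021,.0715],[.5465,-.021,.0675]]); print('4 mm drop =',A[1]-A[0])
for n in('top','side'):
    g=cv2.cvtColor(cv2.imread(f'pics/{n}7.png'),cv2.COLOR_BGR2GRAY); 
    g=g[212:242:1,322:354] if n=='top' else g[240:266,316:352]
    print('\n'.join(''.join('#' if v<75 else '+' if v<120 else '-' if v<190 else '.' for v in r) for r in g),'\n')
E
```

```text
side 320 (np.float64(245.22), np.float64(262.2)) (np.float64(244.74), np.float64(277.0))
side 322 (np.float64(243.8), np.float64(263.85)) (np.float64(243.62), np.float64(277.64))
side 326 (np.float64(242.12), np.float64(266.28)) (np.float64(242.23), np.float64(279.07))
side 330 (np.float64(240.8), np.float64(267.46)) (np.float64(241.37), np.float64(280.03))
side 334 (np.float64(240.59), np.float64(267.74)) (np.float64(241.5), np.float64(268.97))
side 338 (np.float64(241.25), np.float64(267.52)) (np.float64(241.68), np.float64(280.0))
side 342 (np.float64(242.4), np.float64(266.53)) (np.float64(242.65), np.float64(279.03))
side 346 (np.float64(244.25), np.float64(264.55)) (np.float64(244.56), np.float64(278.0))
side 348 (np.float64(245.72), np.float64(262.64)) (np.float64(245.73), np.float64(276.67))
top 324 (np.float64(215.89), np.float64(236.17)) (np.float64(215.88), np.float64(233.56))
top 328 (np.float64(211.47), np.float64(239.88)) (np.float64(211.63), np.float64(241.22))
top 332 (np.float64(209.55), np.float64(241.69)) (np.float64(209.84), np.float64(233.88))
top 338 (np.float64
[... 1631 characters left out ...]
--.......----........---......----
+--.......-------.......---......---
++------..+--..---......----......--
+++##+---+---.....--.....--++-.....-
+++--++++++--............--+++-....-
#+-...-++#---...........----++-....-
+--...-+++----..........---.++-.....
-+---+++-..----........----.-++-....
--+#++#+-..-+-----..-----++--++-....
--++++++-..-++----------+++++##-....
--++###++-..++++-----+++++++++++-...
-------.+---++++++++++++++++++-.....
----...-+++--+#++++++++++++++-.....-
--++-..-+##++++#++++++###+++-......+
---+++++++++++++++++++++++++-.....-+
---#+++++-..++++++++++++#++-......++
---++-.-.....-++##++###++-.......-++
---+-...........-+++++-.-.......-+++
----++-........................-++++
```

The plate's front edge sits 1.2 px lower and its back edge 0.4 to 0.9 px lower (4 mm is about 1.0 px), so the plate is held down. The ring shows closed, with both eyes side by side. Handing in.

```bash
python3 -c "
from bench import ticket; print(ticket.close_job())"
```

```text
the job is handed in; nothing more can be done
None
```

The snap ring is closed in the shaft's groove and holding the plate down, and the pliers are back upright in their stand. I handed the job in at about 31 s with the arm clear of everything.

I took the black-handled pliers from the green stand, spread the ring, and lowered it over the shaft without touching it. I pressed the plate to its stop with about 11 N and kept about 10 N on it while the ring closed. The pliers came off cleanly, and I took them back to the stand.

**Ring closed:** model fits in both camera views scored best at zero spread, with the ring centred on the shaft.

**Plate held down:** in the side view its front edge sits about 1.2 px lower than at the start. The back edge is 0.4 to 0.9 px lower at the columns nearest the middle, and less towards the sides. About 1 px corresponds to the expected 4 mm.

**Pliers:** the handles are within about 0.6 px of where they began, and the force rose by about 4 N as they settled on the stand.

**What disagreed:**
- **Float of the shaft:** the pictures suggested about 0.5 mm, while the contact heights suggested about 2.5 mm. I went by the contact forces.
- **Fit of the spread ring:** this fit was poor, with about 0.2 to 0.3 px residual and an implausible sideways offset. I centred it mainly on the link's outer edge and the pliers' own position.
- **Last checks:** I had used all my picture views, so these were numeric only. I did not check the bystander parts one by one.

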